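Dock the welding caddy

TASK

Push the yellow caddy forward by its bar until all four swivel castors trail straight behind their pivots, then steer it, wheels on the table and its workpiece aboard, into the bay between the dark rails. There, creep on, sliding the orange marker bar ahead of it, until you feel the black rubber buffer; press on it with a steady 10 N or so for a second, never with twice that against any part of the bay, then ease off and let go, so that the caddy stays square with its front still at the marker bar. Leave the other things on the table alone.

Things in the scene. Friction and masses are not known exactly. Their poses are not given: they have to be found in the camera images.
- caddy: Yellow steel caddy, 160 mm long (its x, +x is forward), 120 mm wide (y), about 0.9 kg, rolling on four swivel castors. Origin on the table under its middle, z up. Deck top 50 mm up with a 7 mm lip at the sides and rear; the front panel, 47 to 102 mm up, is the foremost face, 80 mm ahead of the origin. Push-bar posts (8 mm thick) stand at x = -72, y = +-40 mm. It rolls with about 0.4 N. The bar can be pinched from above, or pushed from behind.
- push_bar (a point): Centre of the black push bar at the caddy's rear, at x = -72, y = 0, z = 120 mm of the caddy; axes as the caddy's. The bar runs along y, 90 mm long, 12 mm thick along x, 16 mm high (112 to 128 mm above the table); free space under it down to the deck.
- castor_fl_axle (a point): Wheel axle of the front left castor, whose upright pivot is at x = 58, y = +36 mm of the caddy. The axle lies 14 mm from the pivot horizontally, 14 mm up (wheel radius 14 mm); straight trailing when it lies right behind the pivot (x = 44 mm). The point's own x axis points from axle to pivot. The castor turns freely and straightens as the caddy rolls forward: from nearly reversed it takes 60 to 80 mm.
- castor_fr_axle (a point): Wheel axle of the front right castor, whose upright pivot is at x = 58, y = -36 mm of the caddy. The axle lies 14 mm from the pivot horizontally, 14 mm up (wheel radius 14 mm); straight trailing when it lies right behind the pivot (x = 44 mm). The point's own x axis points from axle to pivot. The castor turns freely and straightens as the caddy rolls forward: from nearly reversed it takes 60 to 80 mm.
- castor_rl_axle (a point): Wheel axle of the rear left castor, whose upright pivot is at x = -58, y = +36 mm of the caddy. The axle lies 14 mm from the pivot horizontally, 14 mm up (wheel radius 14 mm); straight trailing when it lies right behind the pivot (x = -72 mm). The point's own x axis points from axle to pivot. The castor turns freely and straightens as the caddy rolls forward: from nearly reversed it takes 60 to 80 mm.
- castor_rr_axle (a point): Wheel axle of the rear right castor, whose upright pivot is at x = -58, y = -36 mm of the caddy. The axle lies 14 mm from the pivot horizontally, 14 mm up (wheel radius 14 mm); straight trailing when it lies right behind the pivot (x = -72 mm). The point's own x axis points from axle to pivot. The castor turns freely and straightens as the caddy rolls forward: from nearly reversed it takes 60 to 80 mm.
- workpiece: Steel ring, 68 mm across, 38 mm high, lying on the deck with a 22 mm tube welded to its rim that points to the front; about 0.3 kg, loose. Origin under the ring's middle, x along the tube, which ends 74 mm out. Its top is 88 mm above the table.
- bay: Fixed parking bay. Origin on the table; x points into the bay. Two dark angle-iron rails along x, inner faces at y = +-67 mm (7 mm to spare each side of the caddy), 60 mm high, from x = -60 to 90 mm, with red flared mouth pieces out to x = -86 mm, y = +-88 mm. A red end block, 150 mm wide and 100 mm high, at x = 140 to 170 mm carries the buffer.
- marker_face (a point): Middle of the front face of the orange marker bar across the bay (100 mm wide along y, 12 mm high, 62 mm above the table). It starts at x = 60 mm of the bay; the caddy's front panel meets it first and slides it along x with about 1.5 N. It stays where it is left, so it shows how far in the caddy was. Axes as the bay's.
- buffer_mid (a point): Middle of the range in which the black rubber buffer (disc 30 mm across, 85 mm up) may face the caddy: at x = 85 mm of the bay, fixed to it. The real face is up to 12 mm before or beyond it, as its screw was left; it is not measured: feel for it. Sprung: 3 N per mm plus 250 N per m/s, travel 12 mm: meet it below 20 mm/s. As the push eases, it follows the caddy back.
- offcut: Standing offcut of 40 mm square steel tube, 60 mm high, beside the bay; a bystander, loose. Origin under its middle, or near it.
- bolt_cup: Red cup, 60 mm across, 50 mm high, beside the bay; a bystander, loose. Origin under its middle, or near it.
- square: Blue triangular magnetic welding square, about 125 mm long, 100 mm high; a bystander, loose. Origin under its middle, or near it.
- spray_can: Aluminium-coloured spray can, 54 mm across, 150 mm high; a bystander, loose. Origin under its middle, or near it.
- hammer: Hammer lying down; a bystander, loose. Origin under its middle, or near it.
- collar: Loose steel collar, 64 mm across, 30 mm high; a bystander, loose. Origin under its middle, or near it.
Mind the look-alikes: they are no part of the job. There is more than one size of the caddy; the one meant has the size given above.

How it is judged (in metres and radians):
On the way, in this order (a step that is already met when the one before it is completed fails the run):
1. the caddy has rolled at least 40 mm and, still outside the bay (origin more than 120 mm from the bay's), all four castors trail straight to about 23 degrees (x of each of castor_fl_axle, castor_fr_axle in the frame of caddy below 0.0451 m and x of each of castor_rl_axle, castor_rr_axle in the frame of caddy below -0.0709 m and distance of caddy from where it was at the start of the episode above 0.04 m and horizontal distance between caddy and bay above 0.12 m), for 0.1 s.
2. in the bay and square to 5 degrees, the caddy is pressed on the buffer (and marker bar) with 5 to 16 N for half a second (angle between the x axis of caddy and the x axis of bay, either way round below 0.09 rad and x of caddy in the frame of bay above -0.03 m and x of push_bar in the frame of bay below -0.03 m and contact force between caddy and bay between 5 and 16 N and x of marker_face in the frame of caddy below 0.082 m), for 0.5 s.
At the end, for the whole second after the job is handed in: the caddy stands still on its wheels in the bay, square to 5 degrees, its front panel at most 7 mm from the marker bar's face, castors trailing straight to about 23 degrees, the workpiece flat on its deck within 40 mm of the middle, and nothing held (angle between the x axis of caddy and the x axis of bay, either way round below 0.09 rad and x of caddy in the frame of bay above -0.03 m and x of push_bar in the frame of bay below -0.03 m and x of each of castor_fl_axle, castor_fr_axle in the frame of caddy below 0.0451 m and x of each of castor_rl_axle, castor_rr_axle in the frame of caddy below -0.0709 m and x of marker_face in the frame of caddy below 0.087 m and linear speed of caddy below 0.01 m/s and height (world z) of caddy below 0.006 m and angle between caddy's own z axis and vertical below 0.06 rad and horizontal distance between workpiece and caddy below 0.04 m and angle between workpiece's own z axis and vertical below 0.1 rad); the robot touches nothing.
It fails at once if the caddy pushes any part of the bay with more than 22 N (contact force between caddy and bay above 22 N).
It fails at once if the caddy is lifted more than 10 mm or tipped by more than 8 degrees (height (world z) of caddy above 0.01 m or angle between caddy's own z axis and vertical above 0.14 rad).
It fails at once if the workpiece leaves the caddy or tips (horizontal distance between workpiece and caddy above 0.05 m or angle between workpiece's own z axis and vertical above 0.3 rad).
It fails at once if another thing on the table is moved more than 25 mm (distance of any of offcut, bolt_cup, square, spray_can, hammer, collar from where it was at the start of the episode above 0.025 m).
It also fails if it takes over 64 s, if anything falls off the work surface, if the arm or the gripper's body presses on something with over 40 N, if the wrist force passes 120 N, or if a joint passes its speed limit or range.

ROBOT

A 7-joint arm with a two-finger parallel gripper is mounted at the origin on the work surface. World frame = base frame: x ahead of the robot, y to its left, z up, the work surface at z = 0. Lengths are in m, angles in degrees, forces in N, time in s.
With the tool pointing down it reaches from about 0.4 to 0.85 m from the base axis. Payload 10.4 kg.
Tool frame: the origin (TCP) lies between the finger pads; the fingertips stand 25 mm ahead of it and the grasp point (between the pads) lies 6 mm ahead of it; z points along the fingers, x is the direction in which the jaws open and shut, and the axes are right-handed (so a half turn about z gives the same grasp; the last joint's range is limited). The gripper opens to 87 mm and grips with 3 to 60 N. Pads are 19 mm wide; open, the fingers measure 117 mm over their backs; the gripper's body (75 mm by 190 mm) begins 51 mm behind the grasp point.
Start: joints at [-68.159, 19.034, -3.707, 83.658, 1.238, 77.344, -5.071], TCP at [0.246, 0.575, 0.248] pointing down, gripper open.
Joint ranges: [-148.97, 148.97], [-28.65, 121.19], [-84.17, 76.75], [9.2, 138.47], [-72.65, 252.65], [3.7, 117.97], [-149.18, 149.18]. Speed limits (degrees/s): [127.2, 127.2, 159.86, 159.86, 180, 180, 180].

INTERFACE

Orientations are given as [roll, pitch, yaw] about the fixed x, y, z axes, in that order (R = Rz(yaw) Ry(pitch) Rx(roll)).
In Python, from station import sensors, capture, get_calibration, ticket, find_in gives the robot as it stands. The module is installed in compiled form; this text tells all that it offers.
- The arm moves only by the tool send_rows, never from a script. Its argument "deltas" is a list of rows, each an object of numbers: "dx", "dy", "dz": the shift along the tool's x, y, z in m; "ax", "ay", "az": the turn, a rotation vector about the tool's x, y, z in degrees; "claw": the closure, from -1 (fully open) to 1 (shut). A call has 1 to 20 rows; each row shifts and turns the pose as measured when the row begins, along the tool's axes as they then stand; what a row does not reach is not made up. A row lasts 1/12 s, in which the tool goes at most 41.7 mm and 7.16 degrees, less where a joint would pass 70% of its speed; a pose out of reach is approached as far as the arm can. A call is refused whole if a number of a shift passes 0.0417 or a number of a turn 7.16, either way. A call with a gripper value outside its range is refused whole. The fingers move at their own pace and stop on an object; "grip_force" is the grip in N (left out, the last holds). Time passes only in rows, so rows that do not move let the fingers close. It gives the time, the measured TCP pose, the force and the opening at its end, in the units of the state.
- sensors.observe(): the state, without advancing time (a new reading comes with each control period).
- capture(name): name is "scene" or "top" or "wrist"; returns the picture (420x560x3 uint8, blue, green, red); there is no depth.
- get_calibration(name): a dict with "fx", "fy", "cx", "cy" (pixels), "dist_coeffs" ([k1, k2, p1, p2, k3] as OpenCV has them; the pictures are not rectified), "R" (3x3) and "t" (3): a world point X has camera coordinates R X + t. Camera axes: x right, y down, z forward; pixel columns grow to the right and rows downward; lengths in m; the calibration is good to about 2 mm. A picture is of the moment at which its call begins: read the wrist's pose just before it. get_calibration takes no time and is no camera call; for the wrist camera it gives the pose at the moment of the call.
- ticket.job_done(): hands the job in, once; it reports no verdict.
Trained networks look in the newest picture that a camera, given by its name, has taken for a name from the list of things; names that differ only in an ending like _2 or _b are one class to them, and where a whole thing is asked for, a point or a joint stands for the part that bears it (a point fixed in the world has none). Each returns a list of dicts, best first, with "p" (0 to 1); they miss things now and then, are a little off and sometimes report something else, mostly with a low value. They report only what shows in the picture. A call takes as long as a camera call. They do not tell look-alikes from the thing itself.
- find_in(camera, query): "at" ([x, y, z] in m, in the coordinates of the camera as it stood for that picture, good to about 4 mm: the middle of the surface that is visible of it).
The state is a dict: "time_s": time; "q": joint angles; "joint_velocities": joint speeds; "joint_efforts": joint torques, N m; "eef_pos": TCP position; "ee_rot": TCP orientation; "force": force on the tool from outside, world axes, zero at the start; "ft_torque": the same for the moment, N m; "gripper_width": opening from 0.0 (shut) to 1.0 (fully open).
Only numpy, scipy, OpenCV 4.12 (cv2) and the standard library are available. Lean on these libraries where they do the work, as an engineer would, in place of code of your own. Each camera call takes 0.05 s, during which the arm holds its last target.

## Working session

There is one attempt and no reset: what is moved stays moved. The work goes in short steps, Python scripts to look and compute and a tool call to move; the robot and the scene stay as the last step left them, time stands still between calls to the robot, and variables do not carry over. Pictures are saved under pics/ and viewed, and the job is handed in when it is done.

Besides the shell and the picture viewer there is one more tool, called after "Request:" as a command line: name --argument value ..., lists and objects as JSON in quotes. send_rows: Moves the arm, as the interface text tells. Its arguments: {"type":"object","properties":{"deltas":{"type":"array"},"grip_force":{"type":"number"}},"required":["deltas"]}

```bash
mkdir -p pics; ls
cat > h.py <<'E'
import numpy as np, cv2
from scipy.spatial.transform import Rotation as Ro
from station import sensors, capture, get_calibration, ticket, find_in
def K(c): return np.array([[c['fx'],0,c['cx']],[0,c['fy'],c['cy']],[0,0,1.]])
def world(c,p): return np.array(c['R']).T@(np.array(p)-np.array(c['t']))
def pix2z(c,uv,z):
    n=cv2.undistortPoints(np.array([[uv]],float),K(c),np.array(c['dist_coeffs']))[0,0]
    R=np.array(c['R']);o=-R.T@np.array(c['t']);d=R.T@np.array([n[0],n[1],1]);return o+d*(z-o[2])/d[2]
def proj(c,X):
    R=np.array(c['R']);r,_=cv2.Rodrigues(R)
    return cv2.projectPoints(np.array(X,float).reshape(-1,3),r,np.array(c['t'],float),K(c),np.array(c['dist_coeffs']))[0].reshape(-1,2)
E
python3 - <<'E'
from h import *
s=sensors.observe(); print(s)
for n in ['scene','top']:
    im=capture(n); cv2.imwrite(f'pics/{n}0.png',im); c=get_calibration(n)
    print(n,-np.array(c['R']).T@c['t'])
    for q in ['caddy','push_bar','bay','workpiece','marker_face','castor_fl_axle','offcut','bolt_cup','square','spray_can','hammer','collar']:
        for d in find_in(n,q)[:4]:
            w=world(c,d['at']); print(q,round(d['p'],2),w.round(3),proj(c,w).round(0))
E
```

```text
pics
{'time_s': 0.0, 'q': array([-68.15797369,  19.07151091,  -3.70849937,  83.70688358,
         1.23665539,  77.34275239,  -5.07011771]), 'joint_velocities': array([ 0.05194822, -0.04154631,  0.01134838, -0.00848943, -0.07874153,
        0.02857672,  0.03015894]), 'joint_efforts': array([-1.50694832e-03, -6.23261619e+01,  2.34126847e-02, -3.89902496e+01,
       -6.15440891e-02,  3.98537039e-02,  1.11741356e-04]), 'eef_pos': array([0.24542598, 0.57440782, 0.24675171]), 'ee_rot': array([1.79997582e+02, 8.12994223e-02, 6.68660494e+01]), 'force': array([-0.07902026, -0.42505581, -0.31854778]), 'ft_torque': array([ 0.01454632, -0.0405597 , -0.04282593]), 'gripper_width': 1.0012811345229524}
scene [ 1.11699754 -0.60128716  1.20488004]
caddy 0.78 [ 0.552 -0.185  0.049] [[232. 277.]]
caddy 0.72 [ 0.29  -0.255  0.069] [[144. 232.]]
push_bar 0.76 [ 0.285 -0.251  0.071] [[144. 230.]]
push_bar 0.6 [ 0.552 -0.186  0.049] [[232. 277.]]
bay 0.81 [0.617 0.241 0.046] [[355. 196.]]
bay 0.29 [ 0.551 -0.182  0.05 ] [[232. 276.]]
workpiece 0.63 [ 0.52  -0.186  0.075] [[222. 265.]]
workpiece 0.48 [ 0.54
[... 438 characters left out ...]
  -0.188  0.072] [[221. 266.]]
collar 0.31 [ 0.554 -0.185  0.052] [[232. 277.]]
top [0.34248599 0.00832718 1.22175572]
caddy 0.81 [ 0.287 -0.249  0.071] [[389. 325.]]
caddy 0.68 [ 0.537 -0.193  0.048] [[362. 212.]]
push_bar 0.74 [ 0.542 -0.194  0.048] [[362. 210.]]
push_bar 0.65 [ 0.285 -0.252  0.068] [[391. 325.]]
bay 0.58 [0.582 0.251 0.058] [[169. 187.]]
marker_face 0.87 [0.581 0.259 0.066] [[165. 187.]]
offcut 0.53 [0.441 0.245 0.047] [[169. 249.]]
bolt_cup 0.95 [0.741 0.233 0.027] [[183. 125.]]
square 0.79 [ 0.761 -0.103  0.05 ] [[324. 117.]]
spray_can 0.63 [ 0.731 -0.218  0.132] [[379. 119.]]
hammer 0.71 [0.798 0.117 0.025] [[232. 104.]]
collar 0.51 [ 0.369 -0.038  0.029] [[293. 284.]]
```

View pics/scene0.png

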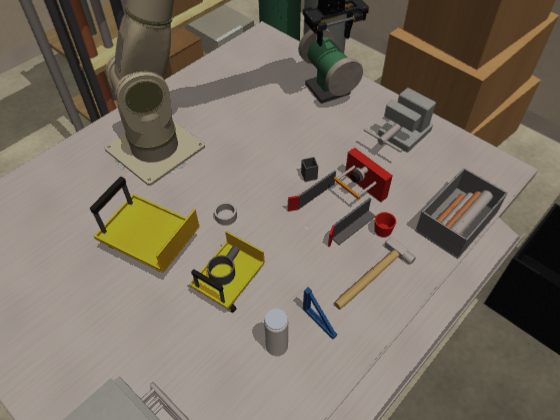

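View pics/top0.png

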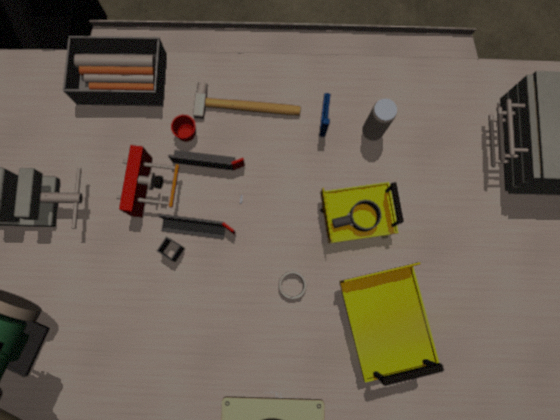

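Run:
```python
from h import *
t=cv2.imread('pics/top0.png')
cv2.imwrite('pics/ct.png',cv2.resize(t[165:265,300:420],None,fx=6,fy=6,interpolation=cv2.INTER_CUBIC))
cv2.imwrite('pics/cb.png',cv2.resize(t[130:255,110:250],None,fx=5,fy=4.8,interpolation=cv2.INTER_CUBIC))
s=cv2.imread('pics/scene0.png')
cv2.imwrite('pics/cs.png',cv2.resize(s[220:320,170:290],None,fx=6,fy=6,interpolation=cv2.INTER_CUBIC))
```

```text
(no output)
```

View pics/ct.png

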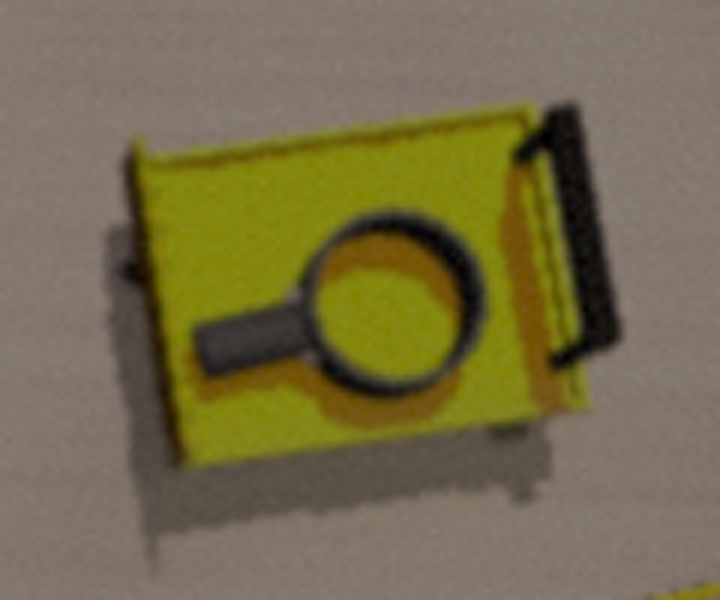

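View pics/cb.png

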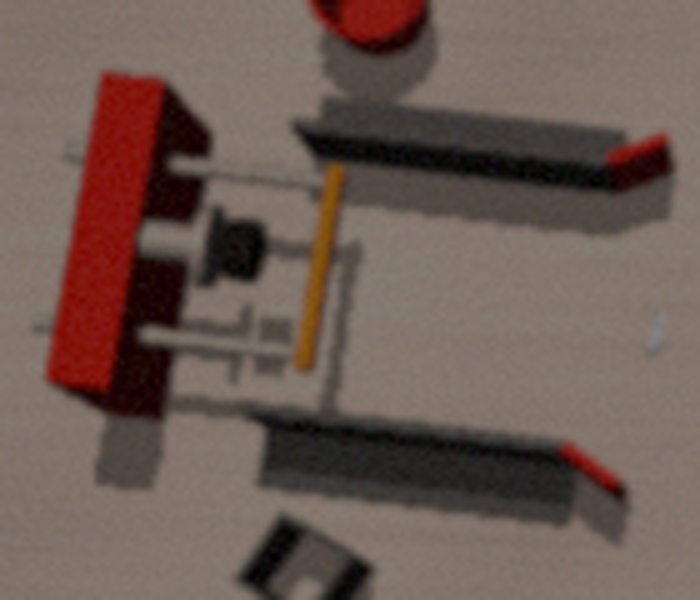

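View pics/cs.png

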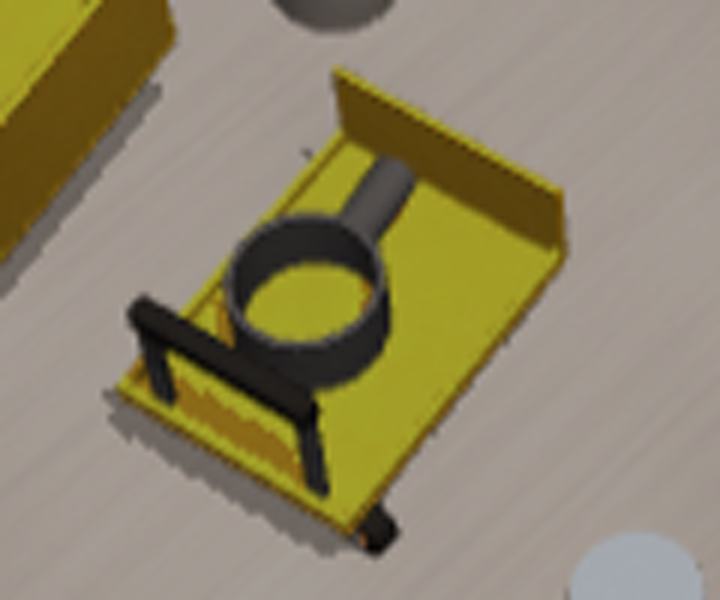

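Run:
```python
from h import *
s=cv2.imread('pics/scene0.png')
cv2.imwrite('pics/cs2.png',cv2.resize(s[140:255,275:405],None,fx=6,fy=5.2,interpolation=cv2.INTER_CUBIC))
```

```text
(no output)
```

View pics/cs2.png

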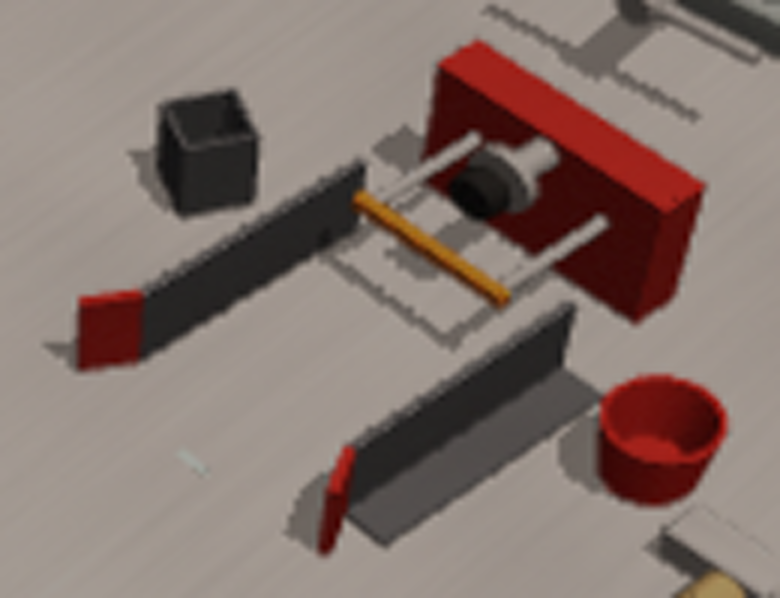

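```bash
cat >> h.py <<'E'
from scipy.optimize import least_squares
def fit(obs,x0):
    # obs: list of (cal, [(X local mm)], [(pix)])
    def f(p):
        R=Ro.from_euler('z',p[2]).as_matrix();r=[]
        for c,X,u in obs:
            W=(R@(np.array(X,float)/1000).T).T+[p[0],p[1],0]
            r.append((proj(c,W)-np.array(u,float)).ravel())
        return np.concatenate(r)
    s=least_squares(f,x0,loss='soft_l1');return s.x,f(s.x).reshape(-1,2)
E
python3 - <<'E'
from h import *
ct=get_calibration('top');cs=get_calibration('scene')
cr=lambda P,o,s:[(o[0]+a/s[0]-.5+.5/s[0],o[1]+b/s[1]-.5+.5/s[1]) for a,b in P]
X=[(80,60,102),(80,-60,102),(-80,60,57),(-80,-60,57)]
A=(ct,X,cr([(183,465),(140,140),(590,405),(533,105)],(300,165),(6,6)))
B=(cs,X,cr([(335,68),(563,192),(118,388),(350,532)],(170,220),(6,6)))
for o in ([A],[B],[A,B]):
    p,r=fit(o,[.54,-.19,1.6]);print('caddy',p[:2].round(4),np.degrees(p[2]).round(2));print(r.round(1).tolist())
bt=[(140,-75,100),(140,75,100),(170,75,100),(170,-75,100)]
A=(ct,bt+[(-60,-67,60),(90,-67,60)],cr([(163,80),(110,388),(48,380),(105,72),(612,160),(295,122)],(110,130),(5,4.8)))
B=(cs,bt+[(-60,67,60),(90,67,60),(-60,67,0),(90,67,0)],cr([(668,212),(440,65),(478,40),(704,185),(143,290),(365,165),(145,362),(368,220)],(275,140),(6,5.2)))
for o in ([A],[B],[A,B]):
    p,r=fit(o,[.6,.2,1.6]);print('bay',p[:2].round(4),np.degrees(p[2]).round(2));print(r.round(1).tolist())
E
```

```text
caddy [ 0.5342 -0.1846] 99.98
[[0.6, -0.5], [-1.3, -0.1], [0.3, 1.1], [0.0, -0.2]]
caddy [ 0.5389 -0.1872] 100.0
[[0.1, -0.2], [0.4, -0.1], [-0.2, 0.6], [-0.2, -0.2]]
caddy [ 0.5362 -0.1855] 100.07
[[1.1, -1.3], [-0.9, -0.8], [0.7, 0.2], [0.3, -1.1], [-0.2, -1.2], [0.1, -1.2], [-0.4, -0.5], [-0.5, -1.4]]
bay [0.5801 0.1738] 84.81
[[0.9, -0.9], [0.7, 0.2], [-0.2, 0.3], [-0.5, -0.7], [-0.1, 0.2], [-0.7, 0.9]]
bay [0.5788 0.175 ] 83.55
[[-0.3, 0.1], [-0.3, -0.7], [0.6, -0.7], [0.9, 0.1], [0.0, 0.7], [0.9, -0.9], [-0.8, -0.0], [-1.2, 1.9]]
bay [0.5796 0.1745] 84.29
[[1.0, -1.3], [0.2, -0.2], [-0.7, -0.2], [-0.4, -1.1], [-0.1, 0.6], [-0.7, 0.8], [-0.4, -0.2], [-0.8, -0.7], [-0.1, -0.7], [0.7, -0.3], [0.1, 1.3], [0.5, -0.8], [-0.7, 0.5], [-1.6, 2.0]]
```

Look-alikes: the big yellow caddy (top px 389,325; wider than 120 mm) versus the small one (top px 362,212), which fits the 160x120 model to about 1 px and has the ring aboard. I'm choosing the small one. It heads at 100° yaw, and the bay is at about (0.580, 0.174) with yaw about 84°.

```bash
cat >> h.py <<'E'
def rows(p0,y0,p1,y1,n,claw):
    # straight world line, yaw linear; tool down (roll 180)
    p0=np.array(p0);p1=np.array(p1);d=(p1-p0)/n;dy=(y1-y0)/n;out=[]
    for k in range(n):
        R=Ro.from_euler('xyz',[180,0,y0+dy*k],degrees=True).as_matrix()
        t=R.T@d
        out.append('{"dx":%.4f,"dy":%.4f,"dz":%.4f,"az":%.2f,"claw":%g}'%(*t,-dy,claw))
    print(',\n'.join(out))
E
python3 - <<'E'
from h import *
s=sensors.observe();rows(s['eef_pos'],s['ee_rot'][2],[0.549,-0.256,0.25],-80,34,-1)
E
```

```text
{"dx":-0.0190,"dy":0.0178,"dz":-0.0001,"az":4.32,"claw":-1},
{"dx":-0.0176,"dy":0.0192,"dz":-0.0001,"az":4.32,"claw":-1},
{"dx":-0.0161,"dy":0.0205,"dz":-0.0001,"az":4.32,"claw":-1},
{"dx":-0.0145,"dy":0.0216,"dz":-0.0001,"az":4.32,"claw":-1},
{"dx":-0.0128,"dy":0.0226,"dz":-0.0001,"az":4.32,"claw":-1},
{"dx":-0.0111,"dy":0.0235,"dz":-0.0001,"az":4.32,"claw":-1},
{"dx":-0.0093,"dy":0.0243,"dz":-0.0001,"az":4.32,"claw":-1},
{"dx":-0.0074,"dy":0.0249,"dz":-0.0001,"az":4.32,"claw":-1},
{"dx":-0.0055,"dy":0.0254,"dz":-0.0001,"az":4.32,"claw":-1},
{"dx":-0.0036,"dy":0.0258,"dz":-0.0001,"az":4.32,"claw":-1},
{"dx":-0.0016,"dy":0.0260,"dz":-0.0001,"az":4.32,"claw":-1},
{"dx":0.0003,"dy":0.0260,"dz":-0.0001,"az":4.32,"claw":-1},
{"dx":0.0023,"dy":0.0259,"dz":-0.0001,"az":4.32,"claw":-1},
{"dx":0.0042,"dy":0.0257,"dz":-0.0001,"az":4.32,"claw":-1},
{"dx":0.0061,"dy":0.0253,"dz":-0.0001,"az":4.32,"claw":-1},
{"dx":0.0080,"dy":0.0247,"dz":-0.0001,"az":4.32,"claw":-1},
{"dx":0.0099,"dy":0.0241,"dz":-0.0001,"az":4.32,"claw":-1},
{"dx":0.0117,"dy":0.0233,"dz":-0.0001,"az":4.32,"claw":-1},
{"dx":0.0
[... 251 characters left out ...]
0173,"dz":-0.0001,"az":4.32,"claw":-1},
{"dx":0.0207,"dy":0.0158,"dz":-0.0001,"az":4.32,"claw":-1},
{"dx":0.0218,"dy":0.0142,"dz":-0.0001,"az":4.32,"claw":-1},
{"dx":0.0228,"dy":0.0125,"dz":-0.0001,"az":4.32,"claw":-1},
{"dx":0.0237,"dy":0.0108,"dz":-0.0001,"az":4.32,"claw":-1},
{"dx":0.0244,"dy":0.0090,"dz":-0.0001,"az":4.32,"claw":-1},
{"dx":0.0250,"dy":0.0071,"dz":-0.0001,"az":4.32,"claw":-1},
{"dx":0.0255,"dy":0.0052,"dz":-0.0001,"az":4.32,"claw":-1},
{"dx":0.0258,"dy":0.0033,"dz":-0.0001,"az":4.32,"claw":-1},
{"dx":0.0260,"dy":0.0013,"dz":-0.0001,"az":4.32,"claw":-1},
{"dx":0.0260,"dy":-0.0006,"dz":-0.0001,"az":4.32,"claw":-1},
{"dx":0.0259,"dy":-0.0026,"dz":-0.0001,"az":4.32,"claw":-1}
```

Request:
send_rows --deltas '[{"dx": -0.019, "dy": 0.018, "az": 4.3, "claw": -1}, {"dx": -0.018, "dy": 0.019, "az": 4.3, "claw": -1}, {"dx": -0.016, "dy": 0.0205, "az": 4.3, "claw": -1}, {"dx": -0.0145, "dy": 0.0215, "az": 4.3, "claw": -1}, {"dx": -0.013, "dy": 0.0225, "az": 4.3, "claw": -1}, {"dx": -0.011, "dy": 0.0235, "az": 4.3, "claw": -1}, {"dx": -0.009, "dy": 0.024, "az": 4.3, "claw": -1}, {"dx": -0.0075, "dy": 0.025, "az": 4.3, "claw": -1}, {"dx": -0.0055, "dy": 0.0255, "az": 4.3, "claw": -1}, {"dx": -0.0035, "dy": 0.026, "az": 4.3, "claw": -1}, {"dx": -0.0015, "dy": 0.026, "az": 4.3, "claw": -1}, {"dx": 0, "dy": 0.026, "az": 4.3, "claw": -1}, {"dx": 0.002, "dy": 0.026, "az": 4.3, "claw": -1}, {"dx": 0.004, "dy": 0.0255, "az": 4.3, "claw": -1}, {"dx": 0.006, "dy": 0.025, "az": 4.3, "claw": -1}, {"dx": 0.008, "dy": 0.0245, "az": 4.3, "claw": -1}, {"dx": 0.01, "dy": 0.024, "az": 4.3, "claw": -1}]'

```text
invalid input at $.deltas[0]: expected keys dx, dy, dz, ax, ay, az, claw
```

Run:
```python
from h import *
s=sensors.observe();print(s['eef_pos'],s['ee_rot'],s['q']);rows(s['eef_pos'],s['ee_rot'][2],[0.549,-0.256,0.25],-80,20,-1)
```

```text
[0.24556533 0.57475512 0.24759218] [-1.79999395e+02 -5.48344043e-03  6.68658754e+01] [-68.15914328  19.03242693  -3.70662694  83.6571784    1.2379247
  77.34469436  -5.06892334]
{"dx":-0.0322,"dy":0.0303,"dz":-0.0001,"az":7.34,"claw":-1},
{"dx":-0.0281,"dy":0.0341,"dz":-0.0001,"az":7.34,"claw":-1},
{"dx":-0.0235,"dy":0.0375,"dz":-0.0001,"az":7.34,"claw":-1},
{"dx":-0.0185,"dy":0.0402,"dz":-0.0001,"az":7.34,"claw":-1},
{"dx":-0.0132,"dy":0.0422,"dz":-0.0001,"az":7.34,"claw":-1},
{"dx":-0.0077,"dy":0.0435,"dz":-0.0001,"az":7.34,"claw":-1},
{"dx":-0.0021,"dy":0.0442,"dz":-0.0001,"az":7.34,"claw":-1},
{"dx":0.0035,"dy":0.0441,"dz":-0.0001,"az":7.34,"claw":-1},
{"dx":0.0092,"dy":0.0433,"dz":-0.0001,"az":7.34,"claw":-1},
{"dx":0.0146,"dy":0.0417,"dz":-0.0001,"az":7.34,"claw":-1},
{"dx":0.0198,"dy":0.0395,"dz":-0.0001,"az":7.34,"claw":-1},
{"dx":0.0247,"dy":0.0367,"dz":-0.0001,"az":7.34,"claw":-1},
{"dx":0.0292,"dy":0.0332,"dz":-0.0001,"az":7.34,"claw":-1},
{"dx":0.0332,"dy":0.0292,"dz":-0.0001,"az":7.34,"claw":-1},
{"dx":0.0367,"dy":0.0247,"dz":-0.0001,"az":7.34,"claw":-1},
{"dx":0.0395,"dy":0.0198,"dz":-0.0001,"az":7.34,"claw":-1},
{"dx":0.0417,"dy":0.0146,"dz":-0.0001,"az":7.34,"claw":-1},
{"dx":0.0433,"dy":0.0092,"dz":-0.0001,"az":7.34,"claw":-1},
{"dx":0.0441,"dy":0.0036,"dz":-0.0001,"az":7.34,"claw":-1},
{"dx":0.0442,"dy":-0.0021,"dz":-0.0001,"az":7.34,"claw":-1}
```

All keys are needed in each row.

Request:
send_rows --deltas '[{"dx": -0.019, "dy": 0.018, "dz": 0, "ax": 0, "ay": 0, "az": 4.3, "claw": -1}, {"dx": -0.018, "dy": 0.019, "dz": 0, "ax": 0, "ay": 0, "az": 4.3, "claw": -1}, {"dx": -0.016, "dy": 0.0205, "dz": 0, "ax": 0, "ay": 0, "az": 4.3, "claw": -1}, {"dx": -0.0145, "dy": 0.0215, "dz": 0, "ax": 0, "ay": 0, "az": 4.3, "claw": -1}, {"dx": -0.013, "dy": 0.0225, "dz": 0, "ax": 0, "ay": 0, "az": 4.3, "claw": -1}, {"dx": -0.011, "dy": 0.0235, "dz": 0, "ax": 0, "ay": 0, "az": 4.3, "claw": -1}, {"dx": -0.009, "dy": 0.024, "dz": 0, "ax": 0, "ay": 0, "az": 4.3, "claw": -1}, {"dx": -0.0075, "dy": 0.025, "dz": 0, "ax": 0, "ay": 0, "az": 4.3, "claw": -1}, {"dx": -0.0055, "dy": 0.0255, "dz": 0, "ax": 0, "ay": 0, "az": 4.3, "claw": -1}, {"dx": -0.0035, "dy": 0.026, "dz": 0, "ax": 0, "ay": 0, "az": 4.3, "claw": -1}, {"dx": -0.0015, "dy": 0.026, "dz": 0, "ax": 0, "ay": 0, "az": 4.3, "claw": -1}, {"dx": 0, "dy": 0.026, "dz": 0, "ax": 0, "ay": 0, "az": 4.3, "claw": -1}, {"dx": 0.002, "dy": 0.026, "dz": 0, "ax": 0, "ay": 0, "az": 4.3, "claw": -1}, {"dx": 0.004, "dy": 0.0255, "dz": 0, "ax": 0, "ay": 0, "az": 4.3, "claw": -1}, {"dx": 0.006, "dy": 0.025, "dz": 0, "ax": 0, "ay": 0, "az": 4.3, "claw": -1}, {"dx": 0.008, "dy": 0.0245, "dz": 0, "ax": 0, "ay": 0, "az": 4.3, "claw": -1}, {"dx": 0.01, "dy": 0.024, "dz": 0, "ax": 0, "ay": 0, "az": 4.3, "claw": -1}]'

```text
time_s: 2.72
eef_pos: [0.3898, 0.1422, 0.2464]
ee_rot: [-179.6, 0.1, -9.1]
force: [0.1, 0.6, 0.4]
gripper_width: 1.001
```

Run:
```python
from h import *
s=sensors.observe();print(s['time_s'],s['eef_pos'],s['ee_rot'],s['q']);rows(s['eef_pos'],s['ee_rot'][2],[0.549,-0.256,0.25],-80,20,-1)
```

```text
2.7167 [0.38982851 0.14219273 0.24640612] [-1.79607953e+02  7.11461499e-02 -9.14668853e+00] [-45.18504529  -9.39391807  17.32636588 113.93651538   2.51832471
  74.87152219 -37.87373212]
{"dx":0.0110,"dy":0.0184,"dz":-0.0002,"az":3.54,"claw":-1},
{"dx":0.0121,"dy":0.0177,"dz":-0.0002,"az":3.54,"claw":-1},
{"dx":0.0132,"dy":0.0169,"dz":-0.0002,"az":3.54,"claw":-1},
{"dx":0.0142,"dy":0.0160,"dz":-0.0002,"az":3.54,"claw":-1},
{"dx":0.0152,"dy":0.0151,"dz":-0.0002,"az":3.54,"claw":-1},
{"dx":0.0161,"dy":0.0142,"dz":-0.0002,"az":3.54,"claw":-1},
{"dx":0.0169,"dy":0.0131,"dz":-0.0002,"az":3.54,"claw":-1},
{"dx":0.0177,"dy":0.0121,"dz":-0.0002,"az":3.54,"claw":-1},
{"dx":0.0184,"dy":0.0110,"dz":-0.0002,"az":3.54,"claw":-1},
{"dx":0.0191,"dy":0.0098,"dz":-0.0002,"az":3.54,"claw":-1},
{"dx":0.0196,"dy":0.0086,"dz":-0.0002,"az":3.54,"claw":-1},
{"dx":0.0201,"dy":0.0074,"dz":-0.0002,"az":3.54,"claw":-1},
{"dx":0.0206,"dy":0.0061,"dz":-0.0002,"az":3.54,"claw":-1},
{"dx":0.0209,"dy":0.0048,"dz":-0.0002,"az":3.54,"claw":-1},
{"dx":0.0211,"dy":0.0035,"dz":-0.0002,"az":3.54,"claw":-1},
{"dx":0.0213,"dy":0.0022,"dz":-0.0002,"az":3.54,"claw":-1},
{"dx":0.0214,"dy":0.0009,"dz":-0.0002,"az":3.54,"claw":-1},
{"dx":0.0214,"dy":-0.0004,"dz":-0.0002,"az":3.54,"claw":-1},
{"dx":0.0214,"dy":-0.0018,"dz":-0.0002,"az":3.54,"claw":-1},
{"dx":0.0212,"dy":-0.0031,"dz":-0.0002,"az":3.54,"claw":-1}
```

Request:
send_rows --deltas '[{"dx": 0.011, "dy": 0.0184, "dz": 0, "ax": 0, "ay": 0, "az": 3.5, "claw": -1}, {"dx": 0.012, "dy": 0.0177, "dz": 0, "ax": 0, "ay": 0, "az": 3.5, "claw": -1}, {"dx": 0.013, "dy": 0.017, "dz": 0, "ax": 0, "ay": 0, "az": 3.5, "claw": -1}, {"dx": 0.014, "dy": 0.016, "dz": 0, "ax": 0, "ay": 0, "az": 3.5, "claw": -1}, {"dx": 0.015, "dy": 0.015, "dz": 0, "ax": 0, "ay": 0, "az": 3.5, "claw": -1}, {"dx": 0.016, "dy": 0.014, "dz": 0, "ax": 0, "ay": 0, "az": 3.5, "claw": -1}, {"dx": 0.017, "dy": 0.013, "dz": 0, "ax": 0, "ay": 0, "az": 3.5, "claw": -1}, {"dx": 0.0177, "dy": 0.012, "dz": 0, "ax": 0, "ay": 0, "az": 3.5, "claw": -1}, {"dx": 0.0184, "dy": 0.011, "dz": 0, "ax": 0, "ay": 0, "az": 3.5, "claw": -1}, {"dx": 0.019, "dy": 0.01, "dz": 0, "ax": 0, "ay": 0, "az": 3.5, "claw": -1}, {"dx": 0.0196, "dy": 0.0086, "dz": 0, "ax": 0, "ay": 0, "az": 3.5, "claw": -1}, {"dx": 0.02, "dy": 0.0074, "dz": 0, "ax": 0, "ay": 0, "az": 3.5, "claw": -1}, {"dx": 0.0206, "dy": 0.006, "dz": 0, "ax": 0, "ay": 0, "az": 3.5, "claw": -1}, {"dx": 0.021, "dy": 0.005, "dz": 0, "ax": 0, "ay": 0, "az": 3.5, "claw": -1}, {"dx": 0.021, "dy": 0.0035, "dz": 0, "ax": 0, "ay": 0, "az": 3.5, "claw": -1}, {"dx": 0.0213, "dy": 0.002, "dz": 0, "ax": 0, "ay": 0, "az": 3.5, "claw": -1}, {"dx": 0.0214, "dy": 0.001, "dz": 0, "ax": 0, "ay": 0, "az": 3.5, "claw": -1}, {"dx": 0.0214, "dy": 0, "dz": 0, "ax": 0, "ay": 0, "az": 3.5, "claw": -1}, {"dx": 0.0214, "dy": -0.002, "dz": 0, "ax": 0, "ay": 0, "az": 3.5, "claw": -1}, {"dx": 0.021, "dy": -0.003, "dz": 0, "ax": 0, "ay": 0, "az": 3.5, "claw": -1}]'

```text
time_s: 4.38
eef_pos: [0.5437, -0.2817, 0.2473]
ee_rot: [-179.3, 0.6, -82.8]
force: [-0.2, 0.2, 0.8]
gripper_width: 1.0
```

Run:
```python
from h import *
c=get_calibration('wrist');s=sensors.observe();print(s['time_s'],s['eef_pos'],s['ee_rot'],s['q'])
im=capture('wrist');cv2.imwrite('pics/w1.png',im)
print(-np.array(c['R']).T@c['t'],np.array(c['R'])[2])
for q in ['push_bar','workpiece','bay']:
  for d in find_in('wrist',q)[:2]:
    w=world(c,d['at']);print(q,d['p'],w.round(4),proj(c,w).round())
R=Ro.from_euler('z',100.,degrees=True).as_matrix()
for X in [(-72,45,128),(-72,-45,128),(80,60,102),(80,-60,102)]:
  print(X,proj(c,R@np.array(X)/1000+[.536,-.186,0]).round(1))
```

```text
4.3833 [ 0.54367461 -0.28173979  0.24725758] [-179.26055103    0.59870709  -82.79374816] [-12.03605142  21.32114784  46.23214477  88.11569518 -16.5835639
  77.11481113 -46.88674706]
[ 0.62552871 -0.2729887   0.3858455 ] [-0.29171066 -0.02762581 -0.95610758]
push_bar 0.68 [ 0.4028 -0.24    0.1107] [[224. 332.]]
push_bar 0.63 [ 0.547  -0.172   0.0476] [[182. 177.]]
workpiece 0.93 [ 0.5142 -0.1808  0.0787] [[180. 215.]]
(-72, 45, 128) [[256.  253.7]]
(-72, -45, 128) [[248.2 152.2]]
(80, 60, 102) [[109.3 262.1]]
(80, -60, 102) [[ 82.3 141.1]]
```

View pics/w1.png

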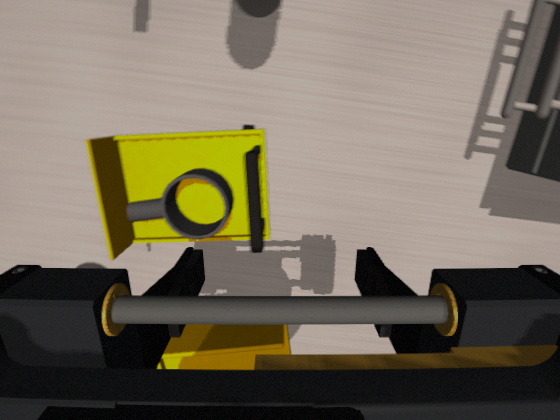

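Run:
```python
from h import *
im=cv2.imread('pics/w1.png');cv2.imwrite('pics/cw1.png',cv2.resize(im[115:275,75:285],None,fx=3.75,fy=3.75,interpolation=cv2.INTER_CUBIC))
```

```text
(no output)
```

View pics/cw1.png

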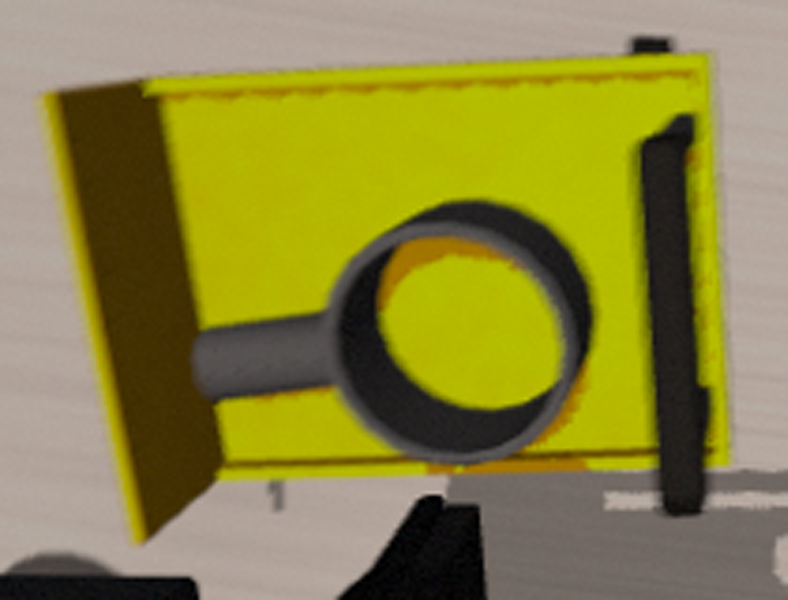

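Run:
```python
from h import *
ct=get_calibration('top');cs=get_calibration('scene');cw=get_calibration('wrist')
cr=lambda P,o,s:[(o[0]+a/s[0]-.5+.5/s[0],o[1]+b/s[1]-.5+.5/s[1]) for a,b in P]
X=[(80,60,102),(80,-60,102),(-80,60,57),(-80,-60,57)]
A=(ct,X,cr([(183,465),(140,140),(590,405),(533,105)],(300,165),(6,6)))
B=(cs,X,cr([(335,68),(563,192),(118,388),(350,532)],(170,220),(6,6)))
C=(cw,X+[(-72,-45,128),(-72,45,128)],cr([(138,545),(42,95),(730,465),(710,55),(665,137),(683,512)],(75,115),(3.75,3.75)))
for o in ([C],[A,B],[A,B,C]):
    p,r=fit(o,[.54,-.19,1.6]);print('caddy',p[:2].round(4),np.degrees(p[2]).round(2));print(r.round(1).tolist())
    print('bar',p[:2]-.072*np.array([np.cos(p[2]),np.sin(p[2])]))
```

```text
caddy [ 0.5364 -0.1875] 99.68
[[-0.9, 0.7], [-1.3, -0.9], [1.3, -0.1], [0.8, -1.0], [-0.7, 0.4], [1.3, 2.1]]
bar [ 0.5485202  -0.25842913]
caddy [ 0.5362 -0.1855] 100.07
[[1.1, -1.3], [-0.9, -0.8], [0.7, 0.2], [0.3, -1.1], [-0.2, -1.2], [0.1, -1.2], [-0.4, -0.5], [-0.5, -1.4]]
bar [ 0.54877367 -0.25642938]
caddy [ 0.5364 -0.187 ] 99.74
[[1.6, -1.6], [-0.1, -1.1], [1.2, 0.3], [1.2, -1.0], [-0.4, -0.8], [-0.2, -0.6], [-0.9, -0.2], [-1.1, -0.9], [-1.3, 0.7], [-1.8, -0.8], [1.0, -0.2], [0.3, -1.1], [-1.3, 0.2], [0.8, 2.0]]
bar [ 0.54856015 -0.25797794]
```

Request:
send_rows --deltas '[{"dx": -0.0115, "dy": -0.004, "dz": 0, "ax": 0.2, "ay": 0.3, "az": -1.3, "claw": -1}, {"dx": -0.0115, "dy": -0.004, "dz": 0, "ax": 0.2, "ay": 0.3, "az": -1.3, "claw": -1}, {"dx": 0, "dy": 0, "dz": 0.015, "ax": 0, "ay": 0, "az": 0, "claw": -1}, {"dx": 0, "dy": 0, "dz": 0.015, "ax": 0, "ay": 0, "az": 0, "claw": -1}, {"dx": 0, "dy": 0, "dz": 0.015, "ax": 0, "ay": 0, "az": 0, "claw": -1}, {"dx": 0, "dy": 0, "dz": 0.005, "ax": 0, "ay": 0, "az": 0, "claw": -1}, {"dx": 0, "dy": 0, "dz": 0, "ax": 0, "ay": 0, "az": 0, "claw": -1}]'

```text
time_s: 5.17
eef_pos: [0.5525, -0.2406, 0.1976]
ee_rot: [-178.4, 0.1, -78.4]
force: [0.3, -0.2, 0.1]
gripper_width: 0.995
```

```bash
cat >> h.py <<'E'
def to(p,rpy):
    s=sensors.observe();R=Ro.from_euler('xyz',s['ee_rot'],degrees=True)
    Rt=Ro.from_euler('xyz',rpy,degrees=True)
    print('t',s['time_s'],'pos',s['eef_pos'].round(4),'rot',s['ee_rot'].round(2),'F',s['force'].round(2),'M',s['ft_torque'].round(2),'w',round(s['gripper_width'],3))
    print('dpos tool mm',(R.inv().apply(np.array(p)-s['eef_pos'])*1000).round(2),'turn',np.degrees((R.inv()*Rt).as_rotvec()).round(2))
E
python3 -c "
from h import *
to([.5485,-.2577,.126],[180,0,-80.2])"
```

```text
t 5.1667 pos [ 0.5525 -0.2406  0.1976] rot [-1.7842e+02  1.2000e-01 -7.8360e+01] F [ 0.32 -0.23  0.08] M [-0.09  0.19  0.01] w 0.995
dpos tool mm [16.1   9.36 71.38] turn [-1.58  0.14  1.84]
```

Request:
send_rows --deltas '[{"dx": 0.008, "dy": 0.0047, "dz": 0, "ax": -0.8, "ay": 0, "az": 0.9, "claw": -1}, {"dx": 0.008, "dy": 0.0047, "dz": 0, "ax": -0.8, "ay": 0, "az": 0.9, "claw": -1}, {"dx": 0, "dy": 0, "dz": 0.015, "ax": 0, "ay": 0, "az": 0, "claw": -1}, {"dx": 0, "dy": 0, "dz": 0.01, "ax": 0, "ay": 0, "az": 0, "claw": -1}, {"dx": 0, "dy": 0, "dz": 0, "ax": 0, "ay": 0, "az": 0, "claw": -1}, {"dx": 0, "dy": 0, "dz": 0, "ax": 0, "ay": 0, "az": 0, "claw": -1}]'

```text
time_s: 5.67
eef_pos: [0.5473, -0.2593, 0.176]
ee_rot: [-180.0, 0.0, -80.2]
force: [-0.1, -0.6, 0.3]
gripper_width: 1.0
```

```bash
python3 -c "
from h import *
to([.5485,-.2577,.126],[180,0,-80.2])"
```

```text
t 5.6667 pos [ 0.5473 -0.2593  0.176 ] rot [-1.800e+02  3.000e-02 -8.019e+01] F [-0.06 -0.6   0.34] M [-0.1   0.18 -0.04] w 1.0
dpos tool mm [-1.39 -1.45 50.05] turn [-0.    0.03  0.01]
```

Request:
send_rows --deltas '[{"dx": -0.0014, "dy": -0.0014, "dz": 0.012, "ax": 0, "ay": 0, "az": 0, "claw": -1}, {"dx": 0, "dy": 0, "dz": 0.012, "ax": 0, "ay": 0, "az": 0, "claw": -1}, {"dx": 0, "dy": 0, "dz": 0.012, "ax": 0, "ay": 0, "az": 0, "claw": -1}, {"dx": 0, "dy": 0, "dz": 0.007, "ax": 0, "ay": 0, "az": 0, "claw": -1}, {"dx": 0, "dy": 0, "dz": 0.004, "ax": 0, "ay": 0, "az": 0, "claw": -1}, {"dx": 0, "dy": 0, "dz": 0, "ax": 0, "ay": 0, "az": 0, "claw": -1}, {"dx": 0, "dy": 0, "dz": 0, "ax": 0, "ay": 0, "az": 0, "claw": -1}]'

```text
time_s: 6.25
eef_pos: [0.5484, -0.258, 0.1245]
ee_rot: [180.0, 0.0, -80.2]
force: [-0.3, 0.1, 0.4]
gripper_width: 1.0
```

```bash
python3 -c "
from h import *
to([.5485,-.2577,.126],[180,0,-80.2])
cv2.imwrite('pics/s2.png',capture('scene'))
cv2.imwrite('pics/w2.png',capture('wrist'))"
```

```text
t 6.25 pos [ 0.5484 -0.258   0.1245] rot [ 1.7996e+02  2.0000e-02 -8.0230e+01] F [-0.29  0.07  0.44] M [-0.04  0.17  0.01] w 1.0
dpos tool mm [-0.28 -0.19 -1.55] turn [ 0.04  0.02 -0.03]
```

View pics/s2.png

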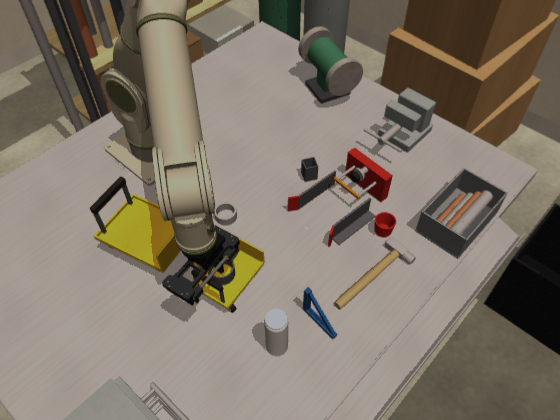

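View pics/w2.png

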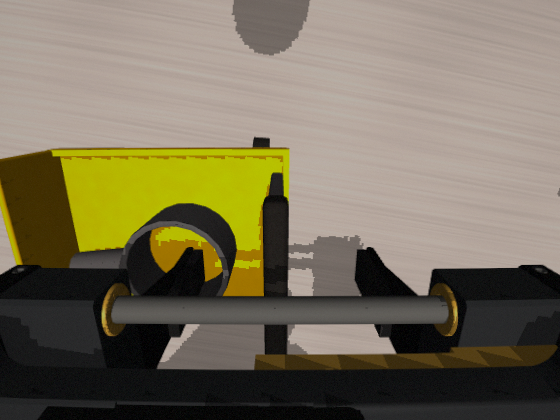

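The scene view shows the open gripper straddling the bar. In the wrist view the bar lies at column 277, between the pads at 193 and 368, and parallel to them. Closing.

Request:
send_rows --deltas '[{"dx": 0, "dy": 0, "dz": 0, "ax": 0, "ay": 0, "az": 0, "claw": 1}, {"dx": 0, "dy": 0, "dz": 0, "ax": 0, "ay": 0, "az": 0, "claw": 1}, {"dx": 0, "dy": 0, "dz": 0, "ax": 0, "ay": 0, "az": 0, "claw": 1}, {"dx": 0, "dy": 0, "dz": 0, "ax": 0, "ay": 0, "az": 0, "claw": 1}, {"dx": 0, "dy": 0, "dz": 0, "ax": 0, "ay": 0, "az": 0, "claw": 1}, {"dx": 0, "dy": 0, "dz": 0, "ax": 0, "ay": 0, "az": 0, "claw": 1}, {"dx": 0, "dy": 0, "dz": 0, "ax": 0, "ay": 0, "az": 0, "claw": 1}, {"dx": 0, "dy": 0, "dz": 0, "ax": 0, "ay": 0, "az": 0, "claw": 1}, {"dx": 0, "dy": 0, "dz": 0, "ax": 0, "ay": 0, "az": 0, "claw": 1}, {"dx": 0, "dy": 0, "dz": 0, "ax": 0, "ay": 0, "az": 0, "claw": 1}]' --grip_force 25

```text
time_s: 7.18
eef_pos: [0.5497, -0.2585, 0.127]
ee_rot: [-179.8, -0.1, -80.2]
force: [-0.4, 0.1, 0.2]
gripper_width: 0.325
```

```bash
python3 -c "
from h import *
to([.5485,-.2577,.126],[180,0,-80.2])
cv2.imwrite('pics/w3.png',capture('wrist'))"
```

```text
t 7.1833 pos [ 0.5497 -0.2585  0.127 ] rot [-1.7981e+02 -6.0000e-02 -8.0220e+01] F [-0.43  0.1   0.22] M [-0.08  0.2   0.02] w 0.325
dpos tool mm [-0.98  1.02  1.01] turn [-0.19 -0.06 -0.02]
```

View pics/w3.png

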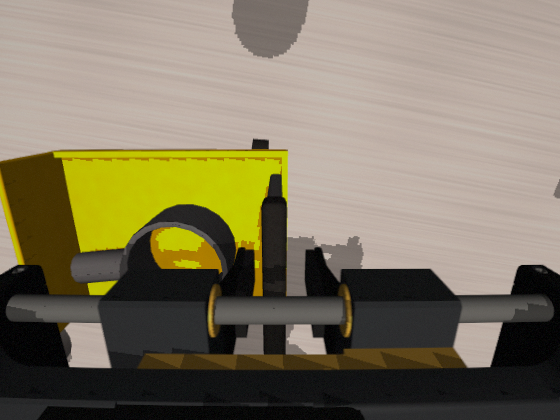

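Request:
send_rows --deltas '[{"dx": 0, "dy": 0, "dz": 0.001, "ax": 0, "ay": 0, "az": 0, "claw": 1}, {"dx": 0, "dy": 0, "dz": 0, "ax": 0, "ay": 0, "az": 0, "claw": 1}, {"dx": 0, "dy": 0, "dz": 0, "ax": 0, "ay": 0, "az": 0, "claw": 1}, {"dx": 0, "dy": 0, "dz": 0, "ax": 0, "ay": 0, "az": 0, "claw": 1}, {"dx": 0, "dy": 0, "dz": 0, "ax": 0, "ay": 0, "az": 0, "claw": 1}, {"dx": 0, "dy": 0, "dz": 0, "ax": 0, "ay": 0, "az": 0, "claw": 1}]' --grip_force 25

```text
time_s: 7.73
eef_pos: [0.5497, -0.2584, 0.1259]
ee_rot: [-179.8, -0.1, -80.2]
force: [0.6, -0.8, 0.2]
gripper_width: 0.13
```

```bash
python3 -c "
from h import *
to([.5485,-.2577,.126],[180,0,-80.2])
cv2.imwrite('pics/w4.png',capture('wrist'))"
```

```text
t 7.7333 pos [ 0.5497 -0.2584  0.1259] rot [-1.7981e+02 -6.0000e-02 -8.0220e+01] F [ 0.59 -0.81  0.24] M [-0.03  0.15 -0.01] w 0.13
dpos tool mm [-0.91  1.09 -0.11] turn [-0.18 -0.06 -0.02]
```

View pics/w4.png

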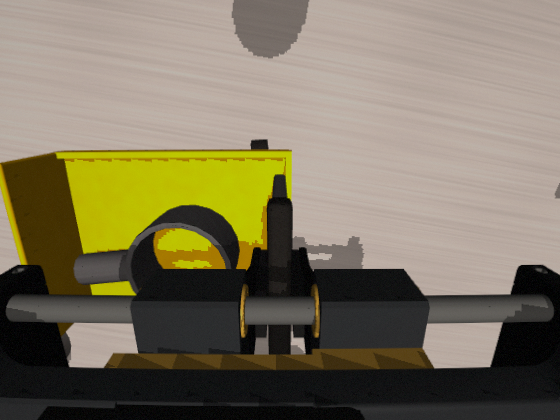

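```bash
python3 -c "
from h import *
s=sensors.observe();rows(s['eef_pos'],s['ee_rot'][2],[0.547,-0.1516,s['eef_pos'][2]],-95.7,20,1)"
```

```text
{"dx":-0.0053,"dy":-0.0008,"dz":-0.0000,"az":0.77,"claw":1},
{"dx":-0.0053,"dy":-0.0007,"dz":-0.0000,"az":0.77,"claw":1},
{"dx":-0.0053,"dy":-0.0006,"dz":-0.0000,"az":0.77,"claw":1},
{"dx":-0.0053,"dy":-0.0006,"dz":-0.0000,"az":0.77,"claw":1},
{"dx":-0.0053,"dy":-0.0005,"dz":-0.0000,"az":0.77,"claw":1},
{"dx":-0.0053,"dy":-0.0004,"dz":-0.0000,"az":0.77,"claw":1},
{"dx":-0.0053,"dy":-0.0003,"dz":-0.0000,"az":0.77,"claw":1},
{"dx":-0.0053,"dy":-0.0003,"dz":-0.0000,"az":0.77,"claw":1},
{"dx":-0.0053,"dy":-0.0002,"dz":-0.0000,"az":0.77,"claw":1},
{"dx":-0.0053,"dy":-0.0001,"dz":-0.0000,"az":0.77,"claw":1},
{"dx":-0.0053,"dy":-0.0001,"dz":-0.0000,"az":0.77,"claw":1},
{"dx":-0.0053,"dy":0.0000,"dz":0.0000,"az":0.77,"claw":1},
{"dx":-0.0053,"dy":0.0001,"dz":0.0000,"az":0.77,"claw":1},
{"dx":-0.0053,"dy":0.0002,"dz":0.0000,"az":0.77,"claw":1},
{"dx":-0.0053,"dy":0.0002,"dz":0.0000,"az":0.77,"claw":1},
{"dx":-0.0053,"dy":0.0003,"dz":0.0000,"az":0.77,"claw":1},
{"dx":-0.0053,"dy":0.0004,"dz":0.0000,"az":0.77,"claw":1},
{"dx":-0.0053,"dy":0.0005,"dz":0.0000,"az":0.77,"claw":1},
{"dx":-0.0053,"dy":0.0005,"dz":0.0000,"az":0.77,"claw":1},
{"dx":-0.0053,"dy":0.0006,"dz":0.0000,"az":0.77,"claw":1}
```

Starting with 10 rows, watching z and force.

Request:
send_rows --deltas '[{"dx": -0.003, "dy": -0.0008, "dz": 0, "ax": 0, "ay": 0, "az": 0.5, "claw": 1}, {"dx": -0.0053, "dy": -0.0007, "dz": 0, "ax": 0, "ay": 0, "az": 0.8, "claw": 1}, {"dx": -0.0053, "dy": -0.0006, "dz": 0, "ax": 0, "ay": 0, "az": 0.8, "claw": 1}, {"dx": -0.0053, "dy": -0.0006, "dz": 0, "ax": 0, "ay": 0, "az": 0.8, "claw": 1}, {"dx": -0.0053, "dy": -0.0005, "dz": 0, "ax": 0, "ay": 0, "az": 0.8, "claw": 1}, {"dx": -0.0053, "dy": -0.0004, "dz": 0, "ax": 0, "ay": 0, "az": 0.8, "claw": 1}, {"dx": -0.0053, "dy": -0.0003, "dz": 0, "ax": 0, "ay": 0, "az": 0.8, "claw": 1}, {"dx": -0.0053, "dy": -0.0003, "dz": 0, "ax": 0, "ay": 0, "az": 0.8, "claw": 1}]'

```text
time_s: 8.45
eef_pos: [0.548, -0.2165, 0.126]
ee_rot: [-179.9, -0.2, -87.1]
force: [-0.3, -1.4, 0.6]
gripper_width: 0.133
```

```bash
python3 -c "
from h import *
to([.547,-.1516,.126],[180,0,-95.7])
cv2.imwrite('pics/s5.png',capture('scene'))
s=sensors.observe();rows(s['eef_pos'],s['ee_rot'][2],[0.547,-0.1516,0.126],-95.7,12,1)
"
```

```text
t 8.45 pos [ 0.548  -0.2165  0.126 ] rot [-179.85   -0.19  -87.07] F [-0.3  -1.44  0.58] M [-0.32  0.25 -0.  ] w 0.133
dpos tool mm [-64.9   -2.33  -0.23] turn [-0.16 -0.18  8.63]
{"dx":-0.0053,"dy":-0.0002,"dz":-0.0000,"az":0.72,"claw":1},
{"dx":-0.0053,"dy":-0.0001,"dz":-0.0000,"az":0.72,"claw":1},
{"dx":-0.0053,"dy":-0.0000,"dz":-0.0000,"az":0.72,"claw":1},
{"dx":-0.0053,"dy":0.0000,"dz":-0.0000,"az":0.72,"claw":1},
{"dx":-0.0053,"dy":0.0001,"dz":-0.0000,"az":0.72,"claw":1},
{"dx":-0.0053,"dy":0.0002,"dz":-0.0000,"az":0.72,"claw":1},
{"dx":-0.0053,"dy":0.0002,"dz":-0.0000,"az":0.72,"claw":1},
{"dx":-0.0053,"dy":0.0003,"dz":-0.0000,"az":0.72,"claw":1},
{"dx":-0.0053,"dy":0.0004,"dz":-0.0000,"az":0.72,"claw":1},
{"dx":-0.0053,"dy":0.0004,"dz":-0.0000,"az":0.72,"claw":1},
{"dx":-0.0053,"dy":0.0005,"dz":-0.0000,"az":0.72,"claw":1},
{"dx":-0.0052,"dy":0.0006,"dz":-0.0000,"az":0.72,"claw":1}
```

View pics/s5.png

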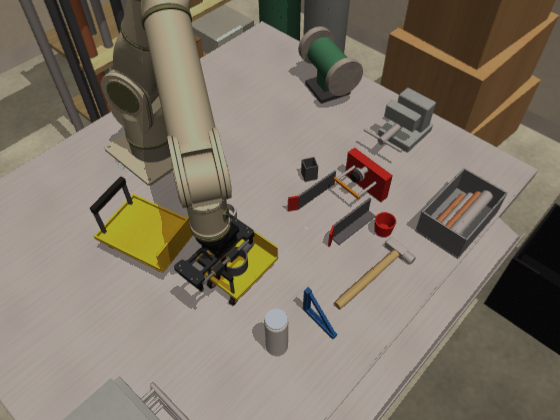

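The caddy rolls along with the tool, with its right rear corner near (235,298). Continuing onto the bay axis.

Request:
send_rows --deltas '[{"dx": -0.0053, "dy": -0.0002, "dz": 0, "ax": 0, "ay": 0, "az": 0.7, "claw": 1}, {"dx": -0.0053, "dy": -0.0001, "dz": 0, "ax": 0, "ay": 0, "az": 0.7, "claw": 1}, {"dx": -0.0053, "dy": 0, "dz": 0, "ax": 0, "ay": 0, "az": 0.7, "claw": 1}, {"dx": -0.0053, "dy": 0, "dz": 0, "ax": 0, "ay": 0, "az": 0.7, "claw": 1}, {"dx": -0.0053, "dy": 0.0001, "dz": 0, "ax": 0, "ay": 0, "az": 0.7, "claw": 1}, {"dx": -0.0053, "dy": 0.0002, "dz": 0, "ax": 0, "ay": 0, "az": 0.7, "claw": 1}, {"dx": -0.0053, "dy": 0.0002, "dz": 0, "ax": 0, "ay": 0, "az": 0.7, "claw": 1}, {"dx": -0.0053, "dy": 0.0003, "dz": 0, "ax": 0, "ay": 0, "az": 0.7, "claw": 1}, {"dx": -0.005, "dy": 0.0003, "dz": 0, "ax": 0, "ay": 0, "az": 0.6, "claw": 1}, {"dx": -0.003, "dy": 0.0003, "dz": 0, "ax": 0, "ay": 0, "az": 0.5, "claw": 1}, {"dx": -0.001, "dy": 0, "dz": 0, "ax": 0, "ay": 0, "az": 0, "claw": 1}, {"dx": 0, "dy": 0, "dz": 0, "ax": 0, "ay": 0, "az": 0, "claw": 1}]'

```text
time_s: 9.5
eef_pos: [0.5477, -0.1566, 0.1259]
ee_rot: [-179.8, -0.1, -94.3]
force: [-0.6, -1.4, -0.0]
gripper_width: 0.134
```

```bash
python3 -c "
from h import *
to([.547,-.1516,.126],[180,0,-95.7])
for n in ['scene','top','wrist']: cv2.imwrite('pics/%s6.png'%n,capture(n))
s=cv2.imread('pics/scene6.png');cv2.imwrite('pics/c6.png',cv2.resize(s[140:320,170:410],None,fx=3.3,fy=3.3,interpolation=cv2.INTER_CUBIC))
"
```

```text
t 9.5 pos [ 0.5477 -0.1566  0.1259] rot [-1.7981e+02 -8.0000e-02 -9.4340e+01] F [-0.55 -1.39 -0.01] M [-0.18  0.21 -0.06] w 0.134
dpos tool mm [-4.96  1.06 -0.08] turn [-0.19 -0.08  1.36]
```

View pics/c6.png

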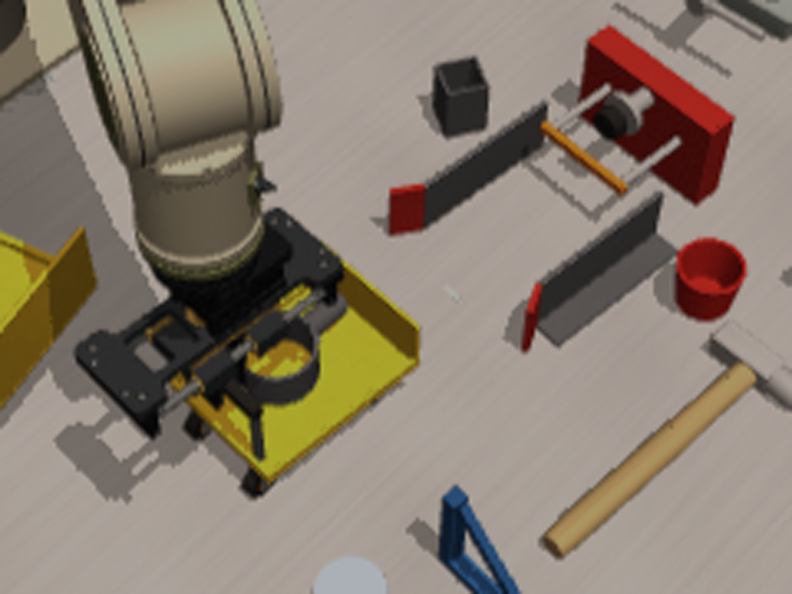

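View pics/wrist6.png

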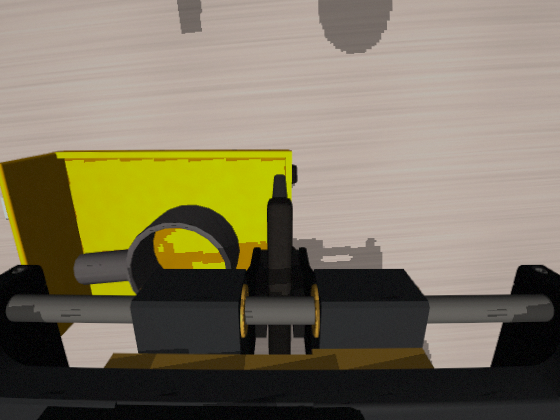

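View pics/top6.png

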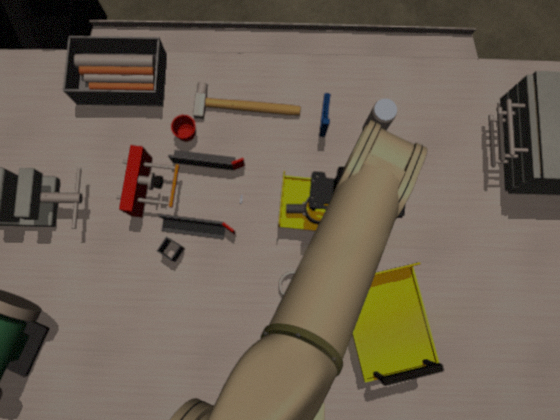

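```bash
cat >> h.py <<'E'
def L(T,X):
    X=np.array(X,float)/1000;R=Ro.from_euler('z',T[2],degrees=True).as_matrix();return X@R.T+[T[0],T[1],0]
BAYL=[[(-60,67,60),(90,67,60)],[(-60,67,0),(90,67,0)],[(-60,-67,60),(90,-67,60)],[(-60,-67,0),(90,-67,0)],[(140,-75,100),(140,75,100),(170,75,100),(170,-75,100),(140,-75,100)],[(140,-75,0),(140,75,0)],[(60,-50,68),(60,50,68)],[(-60,67,60),(-86,88,60)],[(-60,-67,60),(-86,-88,60)]]
CADL=[[(80,-60,102),(80,60,102)],[(80,-60,47),(80,-60,102)],[(80,60,47),(80,60,102)],[(80,-60,57),(-80,-60,57),(-80,60,57),(80,60,57)],[(-66,-45,128),(-66,45,128),(-78,45,128),(-78,-45,128),(-66,-45,128)]]
def overlay(n,im,out,T,lines,box,f,c=None):
    c=c or get_calibration(n);x0,y0,x1,y1=box
    im=cv2.resize(im[y0:y1,x0:x1],None,fx=f,fy=f,interpolation=cv2.INTER_CUBIC)
    for t,ls,col in zip(T,lines,[(0,255,0),(255,0,255)]):
        for l in ls:
            P=[]
            for a,b in zip(l[:-1],l[1:]): P+=[np.array(a)+(np.array(b)-a)*k/8 for k in range(9)]
            u=((proj(c,L(t,P))-[x0,y0]+.5)*f-.5)
            cv2.polylines(im,[np.round(u*8).astype(np.int32)],False,col,1,cv2.LINE_AA,3)
    cv2.imwrite(out,im)
E
python3 - <<'E'
from h import *
p=np.array([.5477,-.1566]);y=85.7
cad=[*(p+.072*np.array([np.cos(np.radians(y)),np.sin(np.radians(y))])),y];print(cad)
bay=[.5796,.1745,84.3]
overlay('scene',cv2.imread('pics/scene6.png'),'pics/o1.png',[bay,cad],[BAYL,CADL],(190,140,405,300),3.7)
overlay('top',cv2.imread('pics/top6.png'),'pics/o2.png',[bay,cad],[BAYL,CADL],(110,130,350,260),3.3)
E
```

```text
[np.float64(0.5530984683314956), np.float64(-0.08480267038619166), 85.7]
```

View pics/o1.png

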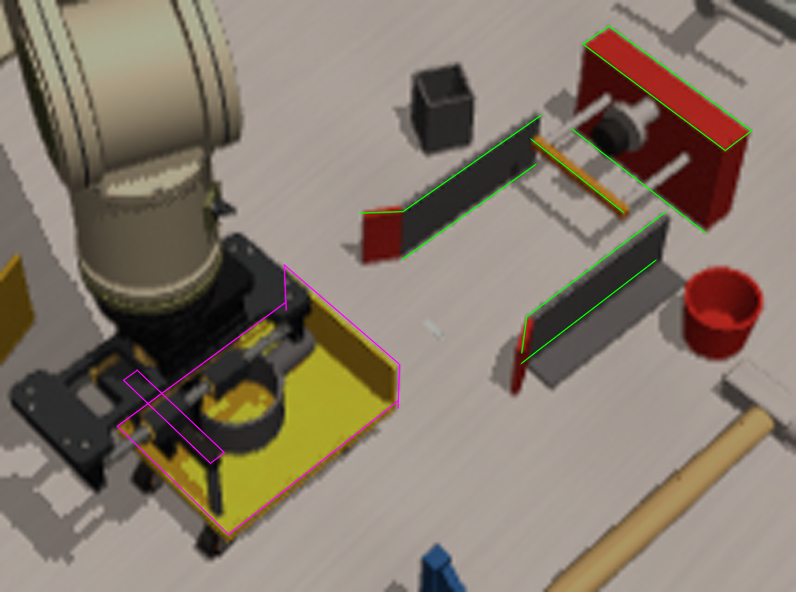

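View pics/o2.png

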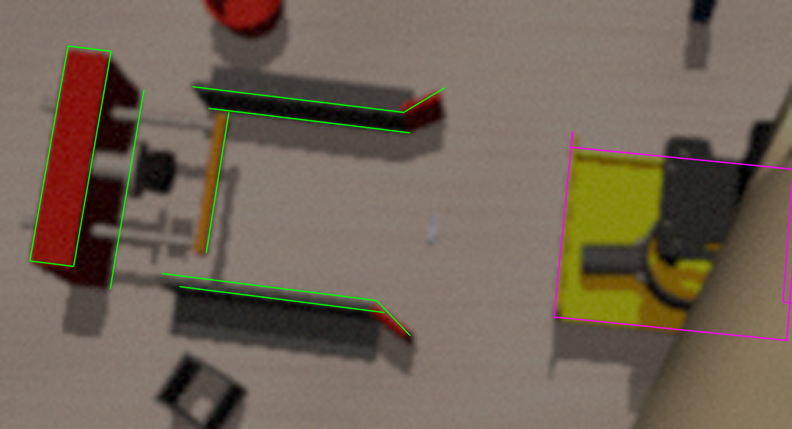

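```bash
cat >> h.py <<'E'
BAY=[.5796,.1745,84.3]
def baypos():
    s=sensors.observe();u=np.array([np.cos(np.radians(BAY[2])),np.sin(np.radians(BAY[2]))]);v=np.array([-u[1],u[0]])
    d=s['eef_pos'][:2]-BAY[:2];f=s['force'][:2]
    print('t %.2f bar in bay x %.4f y %.4f yawerr %.2f z %.4f | F bay x %.2f y %.2f z %.2f Mz %.2f tilt %s w %.3f'%(s['time_s'],d@u,d@v,(s['ee_rot'][2]+180-BAY[2]+180)%360-180,s['eef_pos'][2],f@u,f@v,s['force'][2],s['ft_torque'][2],s['ee_rot'][:2].round(2),s['gripper_width']))
def bayw(x,y=0):
    return L(BAY,[(x*1000,y*1000,0)])[0][:2]
E
python3 - <<'E'
from h import *
baypos();w=bayw(-.26);print(w);s=sensors.observe();rows(s['eef_pos'],s['ee_rot'][2],[*w,.126],-95.7,14,1)
E
```

```text
t 9.65 bar in bay x -0.3330 y -0.0011 yawerr 1.34 z 0.1259 | F bay x 0.99 y -0.04 z 0.45 Mz 0.03 tilt [-1.7981e+02 -7.0000e-02] w 0.135
[ 0.55377687 -0.08421445]
{"dx":-0.0052,"dy":-0.0000,"dz":-0.0000,"az":0.10,"claw":1},
{"dx":-0.0052,"dy":-0.0000,"dz":-0.0000,"az":0.10,"claw":1},
{"dx":-0.0052,"dy":-0.0000,"dz":-0.0000,"az":0.10,"claw":1},
{"dx":-0.0052,"dy":-0.0000,"dz":-0.0000,"az":0.10,"claw":1},
{"dx":-0.0052,"dy":-0.0000,"dz":-0.0000,"az":0.10,"claw":1},
{"dx":-0.0052,"dy":0.0000,"dz":-0.0000,"az":0.10,"claw":1},
{"dx":-0.0052,"dy":0.0000,"dz":-0.0000,"az":0.10,"claw":1},
{"dx":-0.0052,"dy":0.0000,"dz":-0.0000,"az":0.10,"claw":1},
{"dx":-0.0052,"dy":0.0000,"dz":-0.0000,"az":0.10,"claw":1},
{"dx":-0.0052,"dy":0.0000,"dz":-0.0000,"az":0.10,"claw":1},
{"dx":-0.0052,"dy":0.0000,"dz":-0.0000,"az":0.10,"claw":1},
{"dx":-0.0052,"dy":0.0001,"dz":-0.0000,"az":0.10,"claw":1},
{"dx":-0.0052,"dy":0.0001,"dz":-0.0000,"az":0.10,"claw":1},
{"dx":-0.0052,"dy":0.0001,"dz":-0.0000,"az":0.10,"claw":1}
```

Request:
send_rows --deltas '[{"dx": -0.003, "dy": 0.0002, "dz": 0, "ax": -0.1, "ay": 0, "az": 0.3, "claw": 1}, {"dx": -0.0052, "dy": 0.0002, "dz": 0, "ax": -0.1, "ay": 0, "az": 0.3, "claw": 1}, {"dx": -0.0052, "dy": 0, "dz": 0, "ax": 0, "ay": 0, "az": 0.3, "claw": 1}, {"dx": -0.0052, "dy": 0, "dz": 0, "ax": 0, "ay": 0, "az": 0.2, "claw": 1}, {"dx": -0.0052, "dy": 0, "dz": 0, "ax": 0, "ay": 0, "az": 0.1, "claw": 1}, {"dx": -0.0052, "dy": 0, "dz": 0, "ax": 0, "ay": 0, "az": 0.1, "claw": 1}, {"dx": -0.0052, "dy": 0, "dz": 0, "ax": 0, "ay": 0, "az": 0, "claw": 1}, {"dx": -0.0052, "dy": 0, "dz": 0, "ax": 0, "ay": 0, "az": 0, "claw": 1}]'

```text
time_s: 10.32
eef_pos: [0.551, -0.1166, 0.126]
ee_rot: [-180.0, -0.2, -96.0]
force: [0.6, -0.9, 0.9]
gripper_width: 0.134
```

Run:
```python
from h import *
baypos()
```

```text
t 10.32 bar in bay x -0.2925 y -0.0004 yawerr -0.32 z 0.1260 | F bay x -0.81 y -0.68 z 0.94 Mz -0.11 tilt [-179.99   -0.18] w 0.134
```

Tracking well. On to about -0.235, with the front just inside the flare.

Request:
send_rows --deltas '[{"dx": -0.0052, "dy": 0, "dz": 0, "ax": 0, "ay": -0.1, "az": -0.1, "claw": 1}, {"dx": -0.0052, "dy": 0, "dz": 0, "ax": 0, "ay": 0, "az": -0.1, "claw": 1}, {"dx": -0.0052, "dy": 0, "dz": 0, "ax": 0, "ay": 0, "az": 0, "claw": 1}, {"dx": -0.0052, "dy": 0, "dz": 0, "ax": 0, "ay": 0, "az": 0, "claw": 1}, {"dx": -0.0052, "dy": 0, "dz": 0, "ax": 0, "ay": 0, "az": 0, "claw": 1}, {"dx": -0.0052, "dy": 0, "dz": 0, "ax": 0, "ay": 0, "az": 0, "claw": 1}, {"dx": -0.0052, "dy": 0, "dz": 0, "ax": 0, "ay": 0, "az": 0, "claw": 1}, {"dx": -0.0052, "dy": 0, "dz": 0, "ax": 0, "ay": 0, "az": 0, "claw": 1}, {"dx": -0.004, "dy": 0, "dz": 0, "ax": 0, "ay": 0, "az": 0, "claw": 1}, {"dx": -0.002, "dy": 0, "dz": 0, "ax": 0, "ay": 0, "az": 0, "claw": 1}]'

```text
time_s: 11.15
eef_pos: [0.5567, -0.0624, 0.1259]
ee_rot: [-180.0, -0.0, -95.7]
force: [0.6, -1.6, -0.2]
gripper_width: 0.135
```

Run:
```python
from h import *
baypos()
s=sensors.observe();p=s['eef_pos'][:2];y=s['ee_rot'][2]+180
cad=[*(p+.072*np.array([np.cos(np.radians(y)),np.sin(np.radians(y))])),y]
im=capture('scene');cv2.imwrite('pics/scene7.png',im);t=capture('top');cv2.imwrite('pics/top7.png',t)
overlay('scene',im,'pics/o3.png',[BAY,cad],[BAYL,CADL],(220,140,405,290),4.2)
overlay('top',t,'pics/o4.png',[BAY,cad],[BAYL,CADL],(110,130,310,260),4)
cv2.imwrite('pics/r3.png',cv2.resize(im[190:290,210:330],None,fx=6,fy=6,interpolation=cv2.INTER_CUBIC))
```

```text
t 11.15 bar in bay x -0.2380 y -0.0007 yawerr 0.02 z 0.1259 | F bay x -1.52 y -0.73 z -0.16 Mz -0.10 tilt [-1.7996e+02 -3.0000e-02] w 0.135
```

View pics/o3.png

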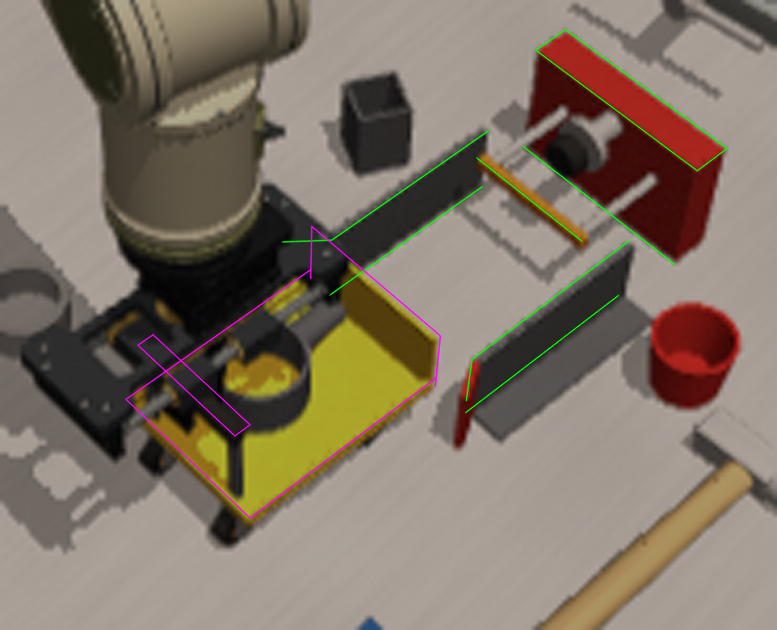

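View pics/o4.png

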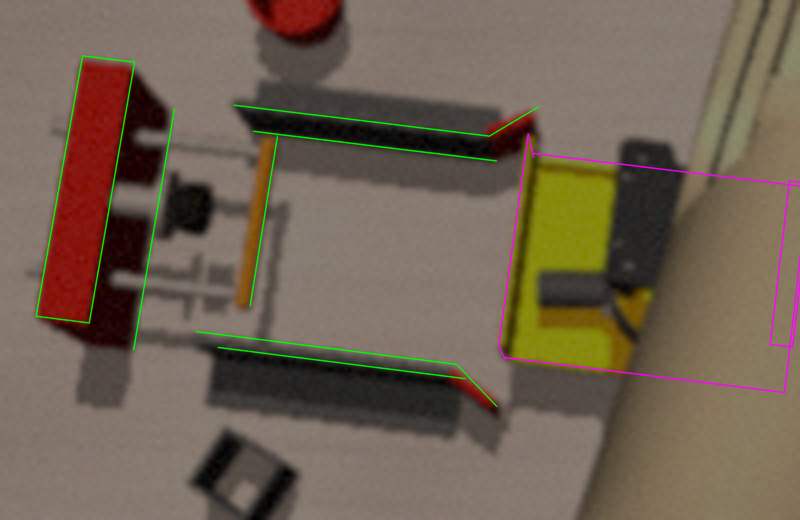

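View pics/r3.png

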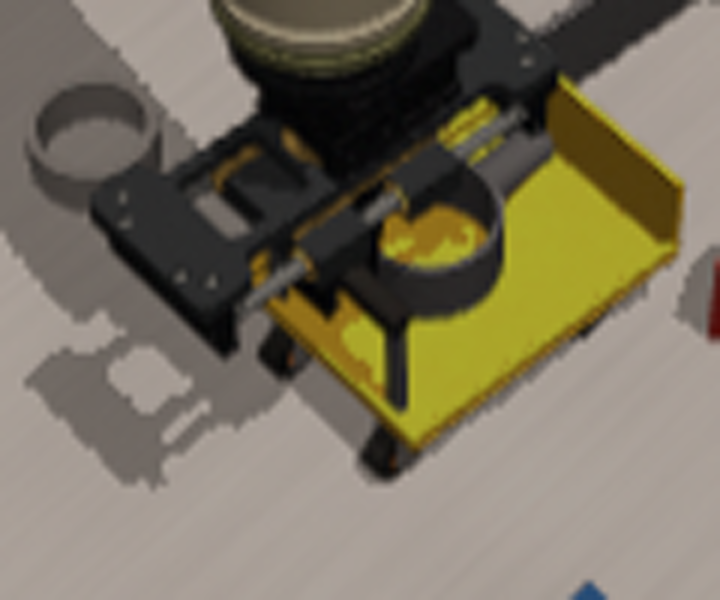

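Run:
```python
from h import *
t=cv2.imread('pics/top7.png');s=cv2.imread('pics/scene7.png')
cv2.imwrite('pics/ca.png',cv2.resize(t[145:245,200:290],None,fx=7,fy=6,interpolation=cv2.INTER_CUBIC))
cv2.imwrite('pics/cb2.png',cv2.resize(s[180:280,240:360],None,fx=6,fy=6,interpolation=cv2.INTER_CUBIC))
```

```text
(no output)
```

View pics/ca.png

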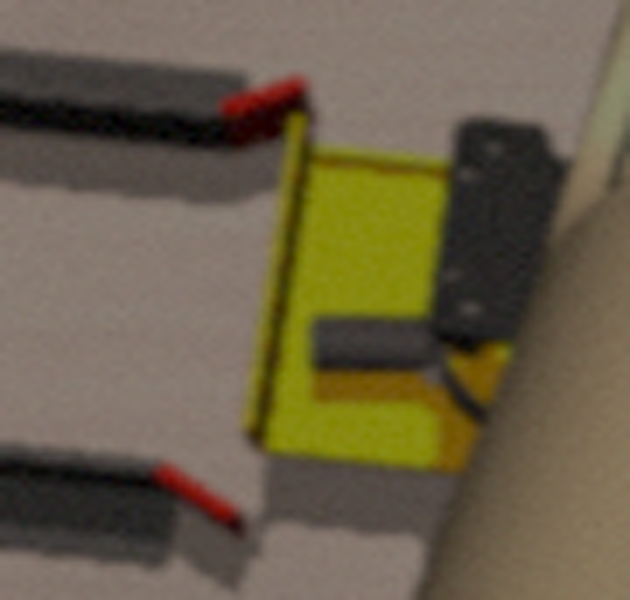

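View pics/cb2.png

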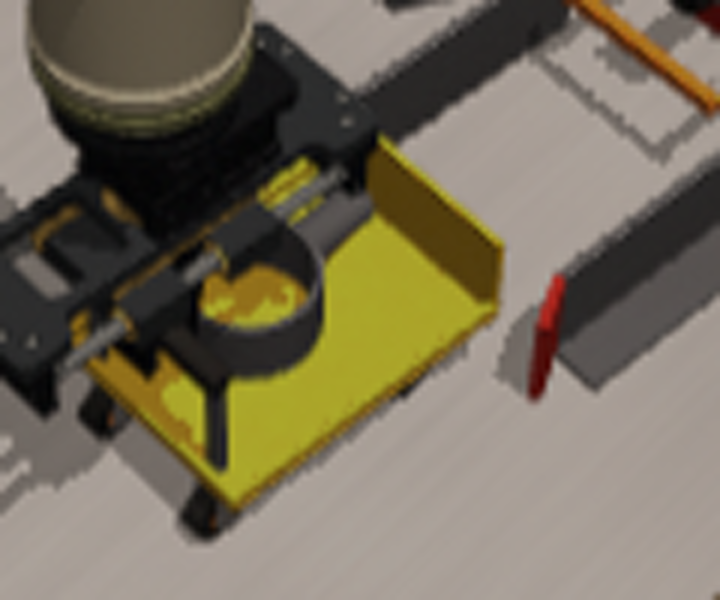

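Run:
```python
from h import *
ct=get_calibration('top');cs=get_calibration('scene')
cr=lambda P,o,s:[(o[0]+a/s[0]-.5+.5/s[0],o[1]+b/s[1]-.5+.5/s[1]) for a,b in P]
def show(n,X,u,T,c):
    u=np.array(u)
    def f(d):
        t=[*(np.array(T[:2])+d),T[2]];return (proj(c,L(t,X))-u).ravel()
    s=least_squares(f,[0,0],x_scale=.001)
    d=s.x;a=np.radians(84.3);print(n,'off mm: along',(1000*(d@[np.cos(a),np.sin(a)])).round(2),'left',(1000*(d@[-np.sin(a),np.cos(a)])).round(2),s.fun.reshape(-1,2).round(1).tolist())
y=84.3;cad=[*bayw(-.238+.072,-.0007),84.3]
show('cad top',[(80,-60,102),(80,60,102)],cr([(297,110),(247,430)],(200,145),(7,6)),cad,ct)
show('bay top kinks',[(-60,-67,60),(-60,67,60)],cr([(222,105),(158,465)],(200,145),(7,6)),BAY,ct)
show('bay top tips',[(-86,-88,60),(-86,88,60)],cr([(303,82),(240,522)],(200,145),(7,6)),BAY,ct)
show('cad scene',[(80,-60,102),(80,-60,47),(-80,-60,57)],cr([(502,245),(495,316),(238,500)],(240,180),(6,6)),cad,cs)
show('bay scene tip',[(-60,67,60),(90,67,60),(90,-67,60),(-86,-88,60),(-60,-67,60)],[*cr([(143,290),(365,165),(575,308)],(275,140),(6,5.2)),*cr([(548,295),(565,280)],(240,180),(6,6))],BAY,cs)
```

```text
cad top off mm: along -1.26 left 0.27 [[0.1, 0.2], [-0.1, -0.2]]
bay top kinks off mm: along 2.35 left 0.42 [[-0.5, 1.5], [0.5, -1.4]]
bay top tips off mm: along 1.03 left 3.04 [[0.8, -0.9], [-0.7, 0.9]]
cad scene off mm: along -2.34 left -0.11 [[0.5, -0.4], [0.5, -0.1], [-0.9, 0.5]]
bay scene tip off mm: along 3.23 left 1.03 [[0.7, 0.5], [1.0, -1.5], [-0.5, -2.9], [0.2, 5.3], [-1.3, -2.0]]
```

Request:
send_rows --deltas '[{"dx": -0.004, "dy": 0.0003, "dz": 0, "ax": 0, "ay": 0, "az": 0, "claw": 1}, {"dx": -0.004, "dy": 0.0003, "dz": 0, "ax": 0, "ay": 0, "az": 0, "claw": 1}, {"dx": -0.004, "dy": 0.0003, "dz": 0, "ax": 0, "ay": 0, "az": 0, "claw": 1}, {"dx": -0.004, "dy": 0, "dz": 0, "ax": 0, "ay": 0, "az": 0, "claw": 1}, {"dx": -0.004, "dy": 0, "dz": 0, "ax": 0, "ay": 0, "az": 0, "claw": 1}, {"dx": -0.004, "dy": 0, "dz": 0, "ax": 0, "ay": 0, "az": 0, "claw": 1}, {"dx": -0.004, "dy": 0, "dz": 0, "ax": 0, "ay": 0, "az": 0, "claw": 1}, {"dx": -0.004, "dy": 0, "dz": 0, "ax": 0, "ay": 0, "az": 0, "claw": 1}, {"dx": -0.004, "dy": 0, "dz": 0, "ax": 0, "ay": 0, "az": 0, "claw": 1}, {"dx": -0.004, "dy": 0, "dz": 0, "ax": 0, "ay": 0, "az": 0, "claw": 1}]'

```text
time_s: 12.08
eef_pos: [0.5595, -0.0206, 0.1259]
ee_rot: [-180.0, -0.1, -95.8]
force: [0.3, -1.6, 0.4]
gripper_width: 0.132
```

Run:
```python
from h import *
baypos()
```

```text
t 12.08 bar in bay x -0.1961 y 0.0006 yawerr -0.11 z 0.1259 | F bay x -1.54 y -0.50 z 0.44 Mz -0.03 tilt [-1.7999e+02 -9.0000e-02] w 0.132
```

Request:
send_rows --deltas '[{"dx": -0.004, "dy": 0, "dz": 0, "ax": 0, "ay": 0, "az": 0, "claw": 1}, {"dx": -0.004, "dy": 0, "dz": 0, "ax": 0, "ay": 0, "az": 0, "claw": 1}, {"dx": -0.004, "dy": 0, "dz": 0, "ax": 0, "ay": 0, "az": 0, "claw": 1}, {"dx": -0.004, "dy": 0, "dz": 0, "ax": 0, "ay": 0, "az": 0, "claw": 1}, {"dx": -0.004, "dy": 0, "dz": 0, "ax": 0, "ay": 0, "az": 0, "claw": 1}, {"dx": -0.004, "dy": 0, "dz": 0, "ax": 0, "ay": 0, "az": 0, "claw": 1}, {"dx": -0.004, "dy": 0, "dz": 0, "ax": 0, "ay": 0, "az": 0, "claw": 1}, {"dx": -0.004, "dy": 0, "dz": 0, "ax": 0, "ay": 0, "az": 0, "claw": 1}, {"dx": -0.004, "dy": 0, "dz": 0, "ax": 0, "ay": 0, "az": 0, "claw": 1}, {"dx": -0.003, "dy": 0, "dz": 0, "ax": 0, "ay": 0, "az": 0, "claw": 1}]'

```text
time_s: 12.92
eef_pos: [0.5637, 0.0229, 0.1259]
ee_rot: [180.0, -0.1, -95.8]
force: [0.6, -1.4, 1.2]
gripper_width: 0.134
```

```bash
cat > look.py <<'E'
from h import *
import sys
k=sys.argv[1]
baypos()
s=sensors.observe();p=s['eef_pos'][:2];y=s['ee_rot'][2]+180
cad=[*(p+.072*np.array([np.cos(np.radians(y)),np.sin(np.radians(y))])),y]
im=capture('scene');cv2.imwrite(f'pics/scene{k}.png',im);t=capture('top');cv2.imwrite(f'pics/top{k}.png',t)
a=cv2.resize(im[150:260,260:400],None,fx=5,fy=5,interpolation=cv2.INTER_CUBIC)
b=cv2.resize(t[130:250,110:270],None,fx=4.5,fy=4.5,interpolation=cv2.INTER_CUBIC)
cv2.imwrite(f'pics/a{k}.png',a);cv2.imwrite(f'pics/b{k}.png',b)
E
python3 look.py 8
```

```text
t 12.92 bar in bay x -0.1524 y 0.0007 yawerr -0.08 z 0.1259 | F bay x -1.31 y -0.69 z 1.21 Mz -0.04 tilt [ 1.7998e+02 -8.0000e-02] w 0.134
```

View pics/a8.png

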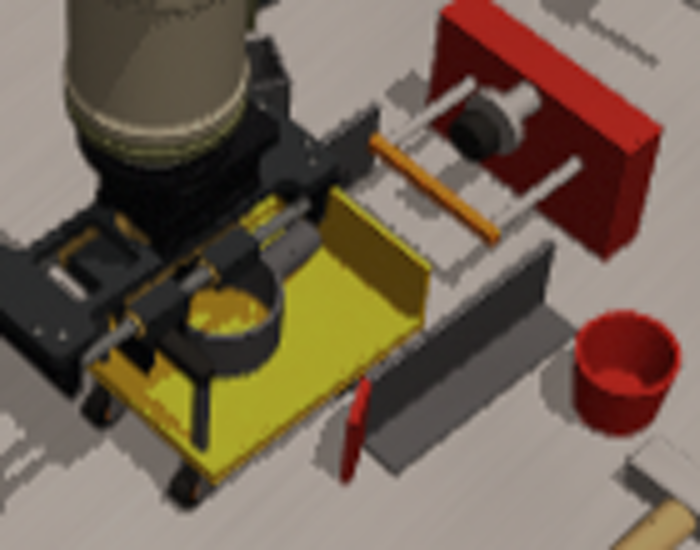

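View pics/b8.png

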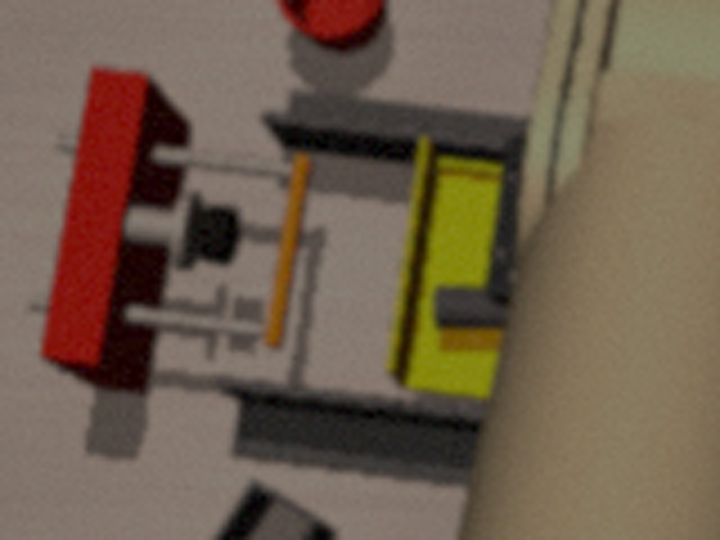

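Inside the rails: the front panel (b8 px 425,138 to 395,375) is parallel to the marker bar and centred. Going on, slowing before the marker.

Request:
send_rows --deltas '[{"dx": -0.004, "dy": 0, "dz": 0, "ax": 0, "ay": 0, "az": 0, "claw": 1}, {"dx": -0.004, "dy": 0, "dz": 0, "ax": 0, "ay": 0, "az": 0, "claw": 1}, {"dx": -0.004, "dy": 0, "dz": 0, "ax": 0, "ay": 0, "az": 0, "claw": 1}, {"dx": -0.004, "dy": 0, "dz": 0, "ax": 0, "ay": 0, "az": 0, "claw": 1}, {"dx": -0.004, "dy": 0, "dz": 0, "ax": 0, "ay": 0, "az": 0, "claw": 1}, {"dx": -0.004, "dy": 0, "dz": 0, "ax": 0, "ay": 0, "az": 0, "claw": 1}, {"dx": -0.004, "dy": 0, "dz": 0, "ax": 0, "ay": 0, "az": 0, "claw": 1}, {"dx": -0.003, "dy": 0, "dz": 0, "ax": 0, "ay": 0, "az": 0, "claw": 1}, {"dx": -0.002, "dy": 0, "dz": 0, "ax": 0, "ay": 0, "az": 0, "claw": 1}, {"dx": -0.002, "dy": 0, "dz": 0, "ax": 0, "ay": 0, "az": 0, "claw": 1}, {"dx": -0.002, "dy": 0, "dz": 0, "ax": 0, "ay": 0, "az": 0, "claw": 1}]'

```text
time_s: 13.93
eef_pos: [0.5678, 0.0632, 0.1259]
ee_rot: [180.0, -0.1, -95.8]
force: [-0.2, -1.3, 1.6]
gripper_width: 0.132
```

Run:
```python
from h import *
baypos()
```

```text
t 13.93 bar in bay x -0.1119 y 0.0007 yawerr -0.08 z 0.1259 | F bay x -1.34 y 0.10 z 1.62 Mz 0.01 tilt [ 1.7998e+02 -8.0000e-02] w 0.132
```

Request:
send_rows --deltas '[{"dx": -0.0015, "dy": 0, "dz": 0, "ax": 0, "ay": 0, "az": 0, "claw": 1}, {"dx": -0.0015, "dy": 0, "dz": 0, "ax": 0, "ay": 0, "az": 0, "claw": 1}, {"dx": -0.0015, "dy": 0, "dz": 0, "ax": 0, "ay": 0, "az": 0, "claw": 1}, {"dx": -0.0015, "dy": 0, "dz": 0, "ax": 0, "ay": 0, "az": 0, "claw": 1}, {"dx": -0.0015, "dy": 0, "dz": 0, "ax": 0, "ay": 0, "az": 0, "claw": 1}, {"dx": -0.0015, "dy": 0, "dz": 0, "ax": 0, "ay": 0, "az": 0, "claw": 1}, {"dx": -0.0015, "dy": 0, "dz": 0, "ax": 0, "ay": 0, "az": 0, "claw": 1}, {"dx": -0.0015, "dy": 0, "dz": 0, "ax": 0, "ay": 0, "az": 0, "claw": 1}]'

```text
time_s: 14.6
eef_pos: [0.5691, 0.076, 0.1259]
ee_rot: [180.0, -0.1, -95.8]
force: [-0.1, -1.4, 1.0]
gripper_width: 0.13
```

Run:
```python
from h import *
baypos()
```

```text
t 14.60 bar in bay x -0.0990 y 0.0006 yawerr -0.12 z 0.1259 | F bay x -1.36 y -0.06 z 1.00 Mz 0.01 tilt [ 1.7998e+02 -9.0000e-02] w 0.130
```

Request:
send_rows --deltas '[{"dx": -0.001, "dy": 0, "dz": 0, "ax": 0, "ay": 0, "az": 0, "claw": 1}, {"dx": -0.001, "dy": 0, "dz": 0, "ax": 0, "ay": 0, "az": 0, "claw": 1}, {"dx": -0.001, "dy": 0, "dz": 0, "ax": 0, "ay": 0, "az": 0, "claw": 1}, {"dx": -0.001, "dy": 0, "dz": 0, "ax": 0, "ay": 0, "az": 0, "claw": 1}, {"dx": -0.001, "dy": 0, "dz": 0, "ax": 0, "ay": 0, "az": 0, "claw": 1}, {"dx": -0.001, "dy": 0, "dz": 0, "ax": 0, "ay": 0, "az": 0, "claw": 1}, {"dx": -0.001, "dy": 0, "dz": 0, "ax": 0, "ay": 0, "az": 0, "claw": 1}, {"dx": -0.001, "dy": 0, "dz": 0, "ax": 0, "ay": 0, "az": 0, "claw": 1}]'

```text
time_s: 15.27
eef_pos: [0.5701, 0.0848, 0.1259]
ee_rot: [180.0, -0.1, -95.8]
force: [-0.1, -2.0, 1.1]
gripper_width: 0.135
```

```bash
python3 look.py 9
```

```text
t 15.27 bar in bay x -0.0902 y 0.0006 yawerr -0.12 z 0.1259 | F bay x -2.04 y -0.13 z 1.12 Mz 0.02 tilt [ 1.7999e+02 -1.0000e-01] w 0.135
```

View pics/a9.png

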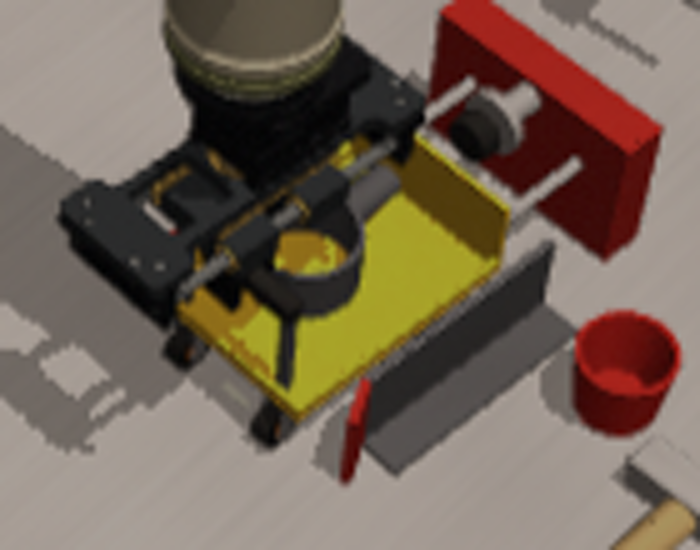

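View pics/b9.png

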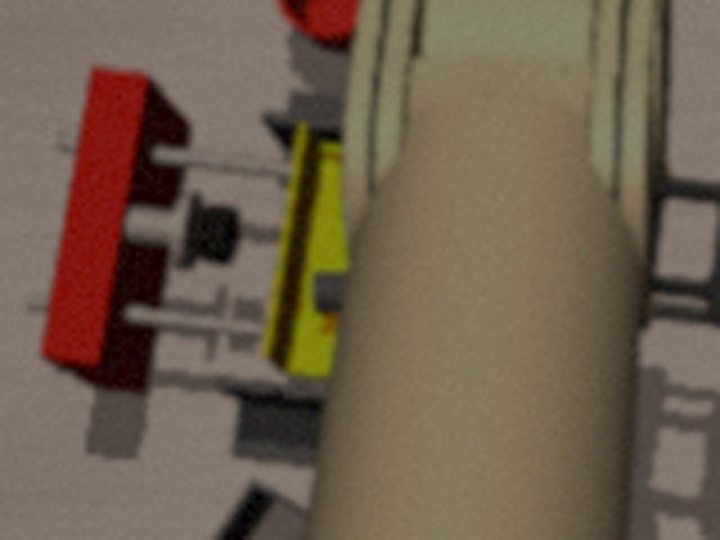

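Request:
send_rows --deltas '[{"dx": -0.001, "dy": 0, "dz": 0, "ax": 0, "ay": 0, "az": 0, "claw": 1}, {"dx": -0.001, "dy": 0, "dz": 0, "ax": 0, "ay": 0, "az": 0, "claw": 1}, {"dx": -0.001, "dy": 0, "dz": 0, "ax": 0, "ay": 0, "az": 0, "claw": 1}, {"dx": -0.001, "dy": 0, "dz": 0, "ax": 0, "ay": 0, "az": 0, "claw": 1}]'

```text
time_s: 15.7
eef_pos: [0.5705, 0.0879, 0.1259]
ee_rot: [180.0, -0.2, -95.9]
force: [-1.5, -2.8, 1.6]
gripper_width: 0.14
```

Request:
send_rows --deltas '[{"dx": -0.0008, "dy": 0, "dz": 0, "ax": 0, "ay": 0, "az": 0, "claw": 1}, {"dx": -0.0008, "dy": 0, "dz": 0, "ax": 0, "ay": 0, "az": 0, "claw": 1}, {"dx": -0.0008, "dy": 0, "dz": 0, "ax": 0, "ay": 0, "az": 0, "claw": 1}]'

```text
time_s: 15.95
eef_pos: [0.5707, 0.0904, 0.1259]
ee_rot: [180.0, -0.2, -95.9]
force: [-0.2, -1.9, 0.9]
gripper_width: 0.133
```

```bash
python3 -c "
from h import *
baypos()"
```

```text
t 15.95 bar in bay x -0.0846 y 0.0005 yawerr -0.19 z 0.1259 | F bay x -1.91 y -0.01 z 0.89 Mz 0.07 tilt [ 1.7998e+02 -1.7000e-01] w 0.133
```

Request:
send_rows --deltas '[{"dx": -0.0008, "dy": 0, "dz": 0, "ax": 0, "ay": 0, "az": -0.1, "claw": 1}, {"dx": -0.0008, "dy": 0, "dz": 0, "ax": 0, "ay": 0, "az": 0, "claw": 1}, {"dx": -0.0008, "dy": 0, "dz": 0, "ax": 0, "ay": 0, "az": 0, "claw": 1}]'

```text
time_s: 16.2
eef_pos: [0.571, 0.093, 0.1259]
ee_rot: [180.0, -0.2, -95.8]
force: [-0.5, -3.4, 1.2]
gripper_width: 0.131
```

Request:
send_rows --deltas '[{"dx": -0.0008, "dy": 0, "dz": 0, "ax": 0, "ay": 0, "az": 0, "claw": 1}, {"dx": -0.0008, "dy": 0, "dz": 0, "ax": 0, "ay": 0, "az": 0, "claw": 1}]'

```text
time_s: 16.37
eef_pos: [0.5712, 0.0948, 0.1259]
ee_rot: [180.0, -0.2, -95.8]
force: [-0.8, -2.8, 2.1]
gripper_width: 0.13
```

Request:
send_rows --deltas '[{"dx": -0.0008, "dy": 0, "dz": 0, "ax": 0, "ay": 0, "az": 0, "claw": 1}, {"dx": -0.0008, "dy": 0, "dz": 0, "ax": 0, "ay": 0, "az": 0, "claw": 1}]'

```text
time_s: 16.53
eef_pos: [0.5714, 0.0965, 0.1259]
ee_rot: [180.0, -0.2, -95.8]
force: [-1.2, -2.4, 0.8]
gripper_width: 0.133
```

Request:
send_rows --deltas '[{"dx": -0.0008, "dy": 0, "dz": 0, "ax": 0, "ay": 0, "az": 0, "claw": 1}, {"dx": -0.0008, "dy": 0, "dz": 0, "ax": 0, "ay": 0, "az": 0, "claw": 1}]'

```text
time_s: 16.7
eef_pos: [0.5716, 0.0983, 0.1259]
ee_rot: [180.0, -0.2, -95.8]
force: [-0.8, -3.1, 1.7]
gripper_width: 0.136
```

Request:
send_rows --deltas '[{"dx": -0.0008, "dy": 0, "dz": 0, "ax": 0, "ay": 0, "az": 0, "claw": 1}]'

```text
time_s: 16.78
eef_pos: [0.5717, 0.0992, 0.1259]
ee_rot: [180.0, -0.2, -95.8]
force: [-0.8, -2.4, 3.1]
gripper_width: 0.133
```

Request:
send_rows --deltas '[{"dx": -0.0008, "dy": 0, "dz": 0, "ax": 0, "ay": 0, "az": 0, "claw": 1}, {"dx": -0.0008, "dy": 0, "dz": 0, "ax": 0, "ay": 0, "az": 0, "claw": 1}]'

```text
time_s: 16.95
eef_pos: [0.5718, 0.1009, 0.1259]
ee_rot: [180.0, -0.2, -95.8]
force: [0.1, -2.5, 1.6]
gripper_width: 0.137
```

```bash
python3 -c "
from h import *
baypos()"
```

```text
t 16.95 bar in bay x -0.0740 y 0.0004 yawerr -0.08 z 0.1259 | F bay x -2.47 y -0.34 z 1.64 Mz 0.03 tilt [ 1.7998e+02 -1.7000e-01] w 0.137
```

Request:
send_rows --deltas '[{"dx": -0.0008, "dy": 0, "dz": 0, "ax": 0, "ay": 0, "az": 0, "claw": 1}, {"dx": -0.0008, "dy": 0, "dz": 0, "ax": 0, "ay": 0, "az": 0, "claw": 1}]'

```text
time_s: 17.12
eef_pos: [0.572, 0.1027, 0.1259]
ee_rot: [180.0, -0.2, -95.8]
force: [-1.0, -3.1, 1.4]
gripper_width: 0.134
```

Request:
send_rows --deltas '[{"dx": -0.0008, "dy": 0, "dz": 0, "ax": 0, "ay": 0, "az": 0, "claw": 1}]'

```text
time_s: 17.2
eef_pos: [0.5721, 0.1036, 0.1259]
ee_rot: [180.0, -0.2, -95.8]
force: [-0.2, -3.1, 2.1]
gripper_width: 0.136
```

Request:
send_rows --deltas '[{"dx": -0.0008, "dy": 0, "dz": 0, "ax": 0, "ay": 0, "az": 0, "claw": 1}, {"dx": -0.0008, "dy": 0, "dz": 0, "ax": 0, "ay": 0, "az": 0, "claw": 1}]'

```text
time_s: 17.37
eef_pos: [0.5723, 0.1054, 0.1259]
ee_rot: [180.0, -0.2, -95.8]
force: [-0.5, -3.1, 1.6]
gripper_width: 0.133
```

Request:
send_rows --deltas '[{"dx": -0.0008, "dy": 0, "dz": 0, "ax": 0, "ay": 0, "az": 0, "claw": 1}]'

```text
time_s: 17.45
eef_pos: [0.5724, 0.1063, 0.1259]
ee_rot: [180.0, -0.2, -95.8]
force: [-1.3, -1.2, 2.3]
gripper_width: 0.133
```

Request:
send_rows --deltas '[{"dx": -0.0008, "dy": 0, "dz": 0, "ax": 0, "ay": 0, "az": 0, "claw": 1}, {"dx": -0.0008, "dy": 0, "dz": 0, "ax": 0, "ay": 0, "az": 0, "claw": 1}]'

```text
time_s: 17.62
eef_pos: [0.5726, 0.108, 0.1259]
ee_rot: [180.0, -0.2, -95.8]
force: [-0.6, -3.0, 1.5]
gripper_width: 0.136
```

Request:
send_rows --deltas '[{"dx": -0.0008, "dy": 0, "dz": 0, "ax": 0, "ay": 0, "az": 0, "claw": 1}]'

```text
time_s: 17.7
eef_pos: [0.5726, 0.1089, 0.1259]
ee_rot: [180.0, -0.2, -95.8]
force: [-0.7, -1.9, 1.8]
gripper_width: 0.133
```

Request:
send_rows --deltas '[{"dx": -0.0008, "dy": 0, "dz": 0, "ax": 0, "ay": 0, "az": 0, "claw": 1}]'

```text
time_s: 17.78
eef_pos: [0.5727, 0.1098, 0.1259]
ee_rot: [180.0, -0.2, -95.8]
force: [-0.2, -2.3, 1.8]
gripper_width: 0.134
```

Request:
send_rows --deltas '[{"dx": -0.0008, "dy": 0, "dz": 0, "ax": 0, "ay": 0, "az": 0, "claw": 1}, {"dx": -0.0008, "dy": 0, "dz": 0, "ax": 0, "ay": 0, "az": 0, "claw": 1}]'

```text
time_s: 17.95
eef_pos: [0.5729, 0.1114, 0.1259]
ee_rot: [180.0, -0.2, -95.8]
force: [-0.5, -4.9, 2.8]
gripper_width: 0.133
```

Request:
send_rows --deltas '[{"dx": -0.0008, "dy": 0, "dz": 0, "ax": 0, "ay": 0, "az": 0, "claw": 1}]'

```text
time_s: 18.03
eef_pos: [0.5729, 0.1117, 0.1259]
ee_rot: [180.0, -0.2, -95.8]
force: [-0.8, -4.9, 2.7]
gripper_width: 0.137
```

```bash
python3 look.py 10
```

```text
t 18.03 bar in bay x -0.0631 y 0.0004 yawerr -0.11 z 0.1259 | F bay x -4.99 y 0.26 z 2.65 Mz 0.04 tilt [179.97  -0.22] w 0.137
```

View pics/a10.png

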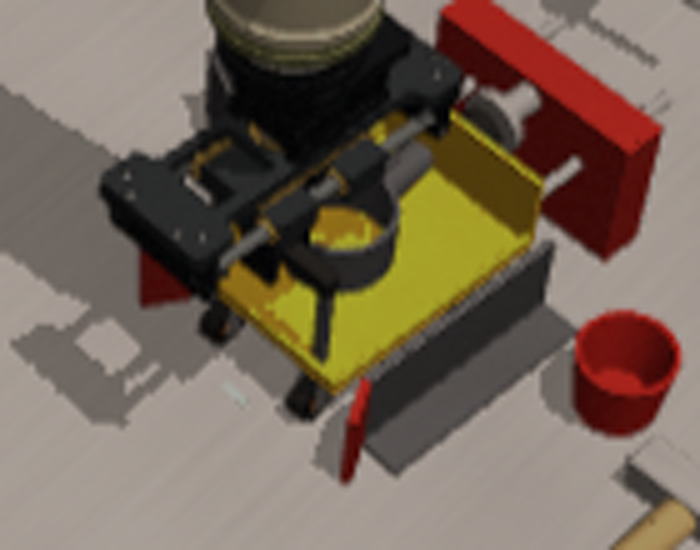

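View pics/b10.png

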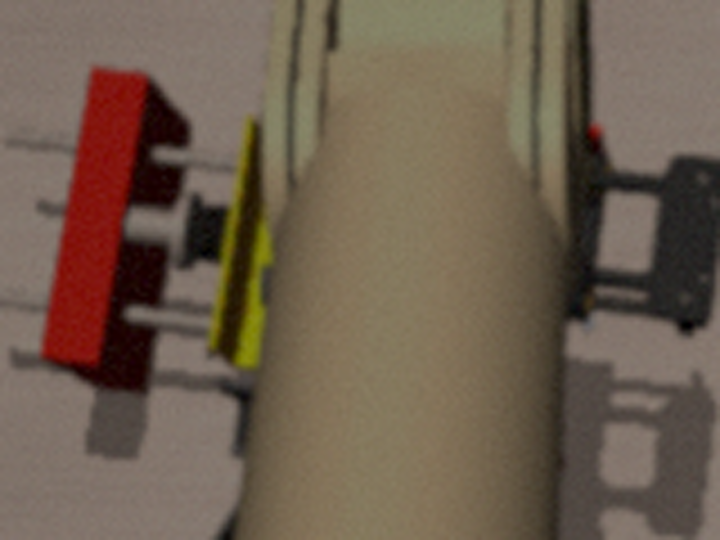

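Buffer felt: the motion stalls and the force rises from about 2.7 to 5 N. Building up slowly.

Request:
send_rows --deltas '[{"dx": -0.001, "dy": 0, "dz": 0, "ax": 0, "ay": 0, "az": 0, "claw": 1}, {"dx": -0.001, "dy": 0, "dz": 0, "ax": 0, "ay": 0, "az": 0, "claw": 1}]'

```text
time_s: 18.3
eef_pos: [0.573, 0.1123, 0.1259]
ee_rot: [180.0, -0.3, -95.9]
force: [-1.6, -6.5, 4.0]
gripper_width: 0.133
```

```bash
python3 -c "
from h import *
baypos()"
```

```text
t 18.30 bar in bay x -0.0625 y 0.0004 yawerr -0.18 z 0.1259 | F bay x -6.65 y 0.94 z 4.02 Mz 0.01 tilt [179.96  -0.3 ] w 0.133
```

Request:
send_rows --deltas '[{"dx": -0.0013, "dy": 0, "dz": 0, "ax": 0, "ay": 0, "az": 0, "claw": 1}, {"dx": -0.0013, "dy": 0, "dz": 0, "ax": 0, "ay": 0, "az": 0, "claw": 1}]'

```text
time_s: 18.47
eef_pos: [0.5731, 0.1127, 0.1259]
ee_rot: [179.9, -0.4, -96.0]
force: [-2.2, -7.2, 4.6]
gripper_width: 0.134
```

```bash
python3 -c "
from h import *
baypos()"
```

```text
t 18.47 bar in bay x -0.0621 y 0.0003 yawerr -0.29 z 0.1259 | F bay x -7.34 y 1.48 z 4.56 Mz 0.07 tilt [179.93  -0.44] w 0.134
```

Request:
send_rows --deltas '[{"dx": -0.0016, "dy": 0, "dz": 0, "ax": -0.3, "ay": 0, "az": -0.2, "claw": 1}, {"dx": -0.0016, "dy": 0, "dz": 0, "ax": -0.3, "ay": 0, "az": -0.2, "claw": 1}]'

```text
time_s: 18.63
eef_pos: [0.5732, 0.1131, 0.1259]
ee_rot: [179.3, -0.6, -95.7]
force: [-1.4, -8.2, 3.0]
gripper_width: 0.132
```

```bash
python3 -c "
from h import *
baypos()"
```

```text
t 18.63 bar in bay x -0.0617 y 0.0002 yawerr -0.02 z 0.1259 | F bay x -8.31 y 0.58 z 2.98 Mz 0.03 tilt [179.3   -0.61] w 0.132
```

Request:
send_rows --deltas '[{"dx": -0.0018, "dy": 0, "dz": 0, "ax": 0.35, "ay": -0.2, "az": 0, "claw": 1}, {"dx": -0.0018, "dy": 0, "dz": 0, "ax": 0.35, "ay": -0.2, "az": 0, "claw": 1}]'

```text
time_s: 18.8
eef_pos: [0.5736, 0.1133, 0.1259]
ee_rot: [180.0, -0.4, -95.9]
force: [-2.5, -8.7, 5.0]
gripper_width: 0.14
```

```bash
python3 -c "
from h import *
baypos();to([.573,.113,.126],[180,0,-95.7])"
```

```text
t 18.80 bar in bay x -0.0615 y -0.0001 yawerr -0.17 z 0.1259 | F bay x -8.86 y 1.65 z 5.00 Mz 0.05 tilt [179.96  -0.43] w 0.140
t 18.8 pos [0.5736 0.1133 0.1259] rot [179.96  -0.43 -95.87] F [-2.52 -8.65  5.  ] M [-1.87  0.76  0.05] w 0.14
dpos tool mm [ 0.38  0.58 -0.13] turn [ 0.04 -0.43 -0.17]
```

Request:
send_rows --deltas '[{"dx": -0.0022, "dy": 0, "dz": 0, "ax": 0, "ay": -0.3, "az": -0.1, "claw": 1}, {"dx": -0.0022, "dy": 0, "dz": 0, "ax": 0, "ay": -0.3, "az": -0.1, "claw": 1}, {"dx": -0.0022, "dy": 0, "dz": 0, "ax": 0, "ay": -0.3, "az": -0.1, "claw": 1}]'

```text
time_s: 19.05
eef_pos: [0.5736, 0.1137, 0.1259]
ee_rot: [179.9, 0.1, -95.9]
force: [-2.8, -10.0, 4.1]
gripper_width: 0.136
```

```bash
python3 -c "
from h import *
baypos();to([.573,.113,.126],[180,0,-95.7])"
```

```text
t 19.05 bar in bay x -0.0611 y -0.0001 yawerr -0.15 z 0.1259 | F bay x -10.24 y 1.74 z 4.12 Mz 0.08 tilt [1.7988e+02 1.0000e-01] w 0.136
t 19.05 pos [0.5736 0.1137 0.1259] rot [ 1.7988e+02  1.0000e-01 -9.5850e+01] F [ -2.75 -10.02   4.12] M [-2.33  0.75  0.08] w 0.136
dpos tool mm [ 0.73  0.55 -0.14] turn [ 0.12  0.1  -0.15]
```

Request:
send_rows --deltas '[{"dx": -0.0023, "dy": 0, "dz": 0, "ax": 0, "ay": -0.1, "az": -0.1, "claw": 1}, {"dx": -0.0023, "dy": 0, "dz": 0, "ax": 0, "ay": -0.1, "az": -0.1, "claw": 1}, {"dx": -0.0023, "dy": 0, "dz": 0, "ax": 0, "ay": -0.1, "az": -0.1, "claw": 1}, {"dx": -0.0023, "dy": 0, "dz": 0, "ax": 0, "ay": -0.1, "az": -0.1, "claw": 1}]'

```text
time_s: 19.38
eef_pos: [0.5737, 0.1137, 0.1259]
ee_rot: [179.7, -0.0, -95.9]
force: [-2.4, -10.1, 4.7]
gripper_width: 0.136
```

```bash
python3 -c "
from h import *
baypos();to([.573,.113,.126],[180,0,-95.7])"
```

```text
t 19.38 bar in bay x -0.0611 y -0.0001 yawerr -0.17 z 0.1259 | F bay x -10.33 y 1.41 z 4.68 Mz 0.09 tilt [ 1.7974e+02 -5.0000e-02] w 0.136
t 19.3833 pos [0.5737 0.1137 0.1259] rot [ 1.7974e+02 -5.0000e-02 -9.5870e+01] F [ -2.43 -10.13   4.68] M [-2.22  0.7   0.09] w 0.136
dpos tool mm [ 0.78  0.6  -0.13] turn [ 0.26 -0.05 -0.17]
```

Request:
send_rows --deltas '[{"dx": -0.0024, "dy": 0, "dz": 0, "ax": 0.1, "ay": -0.15, "az": -0.1, "claw": 1}, {"dx": -0.0024, "dy": 0, "dz": 0, "ax": 0.1, "ay": -0.15, "az": -0.1, "claw": 1}, {"dx": -0.0024, "dy": 0, "dz": 0, "ax": 0.1, "ay": -0.15, "az": -0.1, "claw": 1}, {"dx": -0.0024, "dy": 0, "dz": 0, "ax": 0, "ay": -0.15, "az": -0.1, "claw": 1}, {"dx": -0.0024, "dy": 0, "dz": 0, "ax": 0, "ay": -0.15, "az": -0.1, "claw": 1}, {"dx": -0.0024, "dy": 0, "dz": 0, "ax": 0, "ay": -0.15, "az": -0.1, "claw": 1}]'

```text
time_s: 19.88
eef_pos: [0.5737, 0.1138, 0.1259]
ee_rot: [179.8, -0.0, -95.9]
force: [-3.4, -10.6, 5.3]
gripper_width: 0.134
```

```bash
python3 look.py 11; python3 -c "
from h import *
to([.573,.113,.126],[180,0,-95.7])"
```

```text
t 19.88 bar in bay x -0.0610 y -0.0001 yawerr -0.21 z 0.1259 | F bay x -10.86 y 2.30 z 5.27 Mz 0.18 tilt [ 1.7982e+02 -3.0000e-02] w 0.134
t 19.9833 pos [0.5737 0.1138 0.1258] rot [ 1.7982e+02 -3.0000e-02 -9.5900e+01] F [-3.32 -9.35  6.19] M [-2.29  0.75  0.1 ] w 0.134
dpos tool mm [ 0.9   0.62 -0.15] turn [ 0.18 -0.03 -0.2 ]
```

Request:
send_rows --deltas '[{"dx": -0.0018, "dy": 0, "dz": 0, "ax": 0.1, "ay": 0, "az": -0.1, "claw": 1}, {"dx": -0.0014, "dy": 0, "dz": 0, "ax": 0.1, "ay": 0, "az": -0.1, "claw": 1}, {"dx": -0.001, "dy": 0, "dz": 0, "ax": 0, "ay": 0, "az": 0, "claw": 1}, {"dx": -0.0006, "dy": 0, "dz": 0, "ax": 0, "ay": 0, "az": 0, "claw": 1}, {"dx": -0.0003, "dy": 0, "dz": 0, "ax": 0, "ay": 0, "az": 0, "claw": 1}]'

```text
time_s: 20.4
eef_pos: [0.5734, 0.1132, 0.1259]
ee_rot: [179.9, -0.4, -96.0]
force: [-1.0, -4.6, 3.7]
gripper_width: 0.131
```

```bash
python3 -c "
from h import *
baypos();to([.573,.113,.126],[180,0,-95.7])"
```

```text
t 20.40 bar in bay x -0.0616 y 0.0001 yawerr -0.28 z 0.1259 | F bay x -4.67 y 0.56 z 3.73 Mz 0.06 tilt [179.9   -0.37] w 0.131
t 20.4 pos [0.5734 0.1132 0.1259] rot [179.9   -0.37 -95.98] F [-1.02 -4.6   3.73] M [-0.95  0.45  0.06] w 0.131
dpos tool mm [ 0.23  0.4  -0.1 ] turn [ 0.1  -0.37 -0.28]
```

View pics/a11.png

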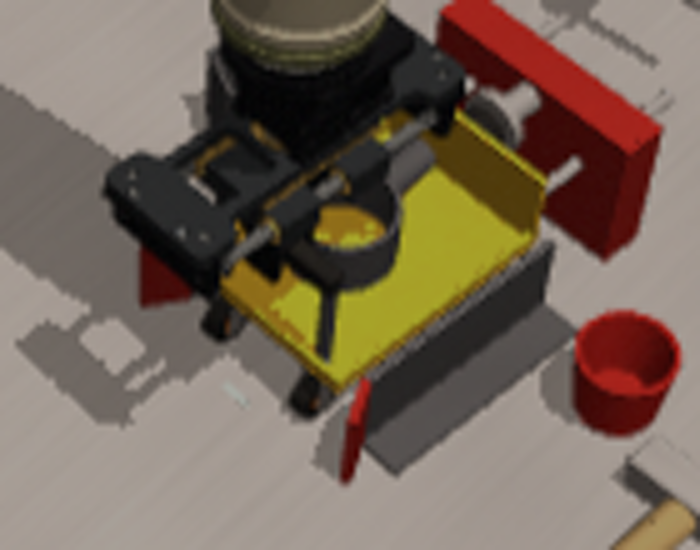

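Request:
send_rows --deltas '[{"dx": 0, "dy": 0, "dz": 0, "ax": 0, "ay": -0.1, "az": -0.1, "claw": 1}, {"dx": 0.0002, "dy": 0, "dz": 0, "ax": 0, "ay": -0.1, "az": -0.1, "claw": 1}, {"dx": 0.0004, "dy": 0, "dz": 0, "ax": 0, "ay": -0.1, "az": -0.1, "claw": 1}, {"dx": 0.0004, "dy": 0, "dz": 0, "ax": 0, "ay": 0, "az": 0, "claw": 1}]'

```text
time_s: 20.73
eef_pos: [0.5733, 0.1123, 0.1259]
ee_rot: [179.9, -0.0, -95.6]
force: [-0.8, -2.2, 2.4]
gripper_width: 0.131
```

```bash
python3 -c "
from h import *
baypos();to([.573,.113,.126],[180,0,-95.7])"
```

```text
t 20.73 bar in bay x -0.0625 y 0.0001 yawerr 0.05 z 0.1259 | F bay x -2.28 y 0.57 z 2.42 Mz -0.05 tilt [ 1.7989e+02 -2.0000e-02] w 0.131
t 20.7333 pos [0.5733 0.1123 0.1259] rot [ 1.7989e+02 -2.0000e-02 -9.5650e+01] F [-0.8  -2.21  2.42] M [-0.58  0.28 -0.05] w 0.131
dpos tool mm [-0.69  0.33 -0.11] turn [ 0.11 -0.02  0.05]
```

Request:
send_rows --deltas '[{"dx": 0.0004, "dy": 0, "dz": 0, "ax": 0, "ay": 0, "az": 0, "claw": 1}, {"dx": 0.0004, "dy": 0, "dz": 0, "ax": 0, "ay": 0, "az": 0, "claw": 1}, {"dx": 0, "dy": 0, "dz": 0, "ax": 0, "ay": 0, "az": 0, "claw": 1}]'

```text
time_s: 20.98
eef_pos: [0.5732, 0.1121, 0.1259]
ee_rot: [179.9, 0.0, -95.6]
force: [-1.6, -4.4, 2.6]
gripper_width: 0.132
```

```bash
python3 -c "
from h import *
baypos();to([.573,.113,.126],[180,0,-95.7])"
```

```text
t 20.98 bar in bay x -0.0628 y 0.0001 yawerr 0.08 z 0.1259 | F bay x -4.54 y 1.13 z 2.61 Mz 0.01 tilt [1.799e+02 3.000e-02] w 0.132
t 20.9833 pos [0.5732 0.1121 0.1259] rot [ 1.799e+02  3.000e-02 -9.562e+01] F [-1.57 -4.41  2.61] M [-0.84  0.29  0.01] w 0.132
dpos tool mm [-0.91  0.31 -0.11] turn [0.1  0.03 0.08]
```

Request:
send_rows --deltas '[{"dx": 0.0005, "dy": 0, "dz": 0, "ax": 0, "ay": 0, "az": 0, "claw": 1}, {"dx": 0.0005, "dy": 0, "dz": 0, "ax": 0, "ay": 0, "az": 0, "claw": 1}, {"dx": 0.0003, "dy": 0, "dz": 0, "ax": 0, "ay": 0, "az": 0, "claw": 1}, {"dx": 0, "dy": 0, "dz": 0, "ax": 0, "ay": 0, "az": 0, "claw": 1}]'

```text
time_s: 21.32
eef_pos: [0.5732, 0.1118, 0.1259]
ee_rot: [179.9, 0.1, -95.6]
force: [-0.6, -2.0, 1.3]
gripper_width: 0.131
```

```bash
python3 -c "
from h import *
baypos();to([.573,.113,.126],[180,0,-95.7])"
```

```text
t 21.32 bar in bay x -0.0631 y 0.0002 yawerr 0.13 z 0.1259 | F bay x -2.00 y 0.36 z 1.30 Mz -0.05 tilt [1.7991e+02 9.0000e-02] w 0.131
t 21.3167 pos [0.5732 0.1118 0.1259] rot [ 1.7991e+02  9.0000e-02 -9.5570e+01] F [-0.56 -1.95  1.3 ] M [-0.65  0.25 -0.05] w 0.131
dpos tool mm [-1.22  0.29 -0.11] turn [0.09 0.09 0.13]
```

Request:
send_rows --deltas '[{"dx": 0.0006, "dy": 0, "dz": 0, "ax": 0, "ay": 0, "az": 0, "claw": 1}, {"dx": 0.0006, "dy": 0, "dz": 0, "ax": 0, "ay": 0, "az": 0.1, "claw": 1}, {"dx": 0, "dy": 0, "dz": 0, "ax": 0, "ay": 0, "az": 0, "claw": 1}]'

```text
time_s: 21.57
eef_pos: [0.5731, 0.1113, 0.1259]
ee_rot: [179.9, 0.1, -95.6]
force: [-0.4, -1.5, 3.1]
gripper_width: 0.136
```

```bash
python3 -c "
from h import *
baypos()"
```

```text
t 21.57 bar in bay x -0.0635 y 0.0002 yawerr 0.07 z 0.1259 | F bay x -1.51 y 0.30 z 3.10 Mz -0.01 tilt [1.7992e+02 1.4000e-01] w 0.136
```

Request:
send_rows --deltas '[{"dx": 0, "dy": 0, "dz": 0, "ax": 0, "ay": 0, "az": 0, "claw": 0}, {"dx": 0, "dy": 0, "dz": 0, "ax": 0, "ay": 0, "az": 0, "claw": 0}, {"dx": 0, "dy": 0, "dz": 0, "ax": 0, "ay": 0, "az": 0, "claw": 0}, {"dx": 0, "dy": 0, "dz": 0, "ax": 0, "ay": 0, "az": 0, "claw": 0}, {"dx": 0, "dy": 0, "dz": 0, "ax": 0, "ay": 0, "az": 0, "claw": 0}, {"dx": 0, "dy": 0, "dz": 0, "ax": 0, "ay": 0, "az": 0, "claw": 0}]'

```text
time_s: 22.07
eef_pos: [0.5725, 0.1125, 0.1253]
ee_rot: [179.9, 0.2, -95.6]
force: [-0.5, 0.7, 0.0]
gripper_width: 0.465
```

```bash
python3 -c "
from h import *
baypos()
cv2.imwrite('pics/w12.png',capture('wrist'))"
```

```text
t 22.07 bar in bay x -0.0624 y 0.0009 yawerr 0.13 z 0.1253 | F bay x 0.69 y 0.61 z 0.03 Mz -0.01 tilt [179.85   0.19] w 0.465
```

View pics/w12.png

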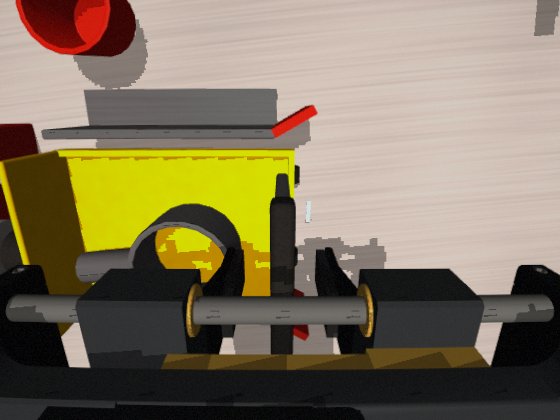

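The fingers (inner faces about 243 and 318) are clear of the bar at 283. Lifting straight up.

Request:
send_rows --deltas '[{"dx": 0, "dy": 0, "dz": -0.003, "ax": 0, "ay": 0, "az": 0, "claw": 0}, {"dx": 0, "dy": 0, "dz": -0.006, "ax": 0, "ay": 0, "az": 0, "claw": 0}, {"dx": 0, "dy": 0, "dz": -0.01, "ax": 0, "ay": 0, "az": 0, "claw": 0}, {"dx": 0, "dy": 0, "dz": -0.01, "ax": 0, "ay": 0, "az": 0, "claw": 0}, {"dx": 0, "dy": 0, "dz": -0.015, "ax": 0, "ay": 0, "az": 0, "claw": 0}, {"dx": 0, "dy": 0, "dz": -0.015, "ax": 0, "ay": 0, "az": 0, "claw": 0}, {"dx": 0, "dy": 0, "dz": -0.015, "ax": 0, "ay": 0, "az": 0, "claw": 0}, {"dx": 0, "dy": 0, "dz": -0.015, "ax": 0, "ay": 0, "az": 0, "claw": 0}, {"dx": 0, "dy": 0, "dz": -0.015, "ax": 0, "ay": 0, "az": 0, "claw": 0}, {"dx": 0, "dy": 0, "dz": -0.01, "ax": 0, "ay": 0, "az": 0, "claw": 0}, {"dx": 0, "dy": 0, "dz": 0, "ax": 0, "ay": 0, "az": 0, "claw": 0}]'

```text
time_s: 23.03
eef_pos: [0.5735, 0.1111, 0.2535]
ee_rot: [-179.9, 0.3, -95.7]
force: [0.8, 0.4, -0.3]
gripper_width: 0.501
```

```bash
python3 look.py 13; python3 -c "
from h import *
cv2.imwrite('pics/w13.png',capture('wrist'))"
```

```text
t 23.03 bar in bay x -0.0637 y -0.0002 yawerr 0.03 z 0.2535 | F bay x 0.48 y -0.71 z -0.28 Mz -0.02 tilt [-179.9     0.31] w 0.501
```

View pics/w13.png

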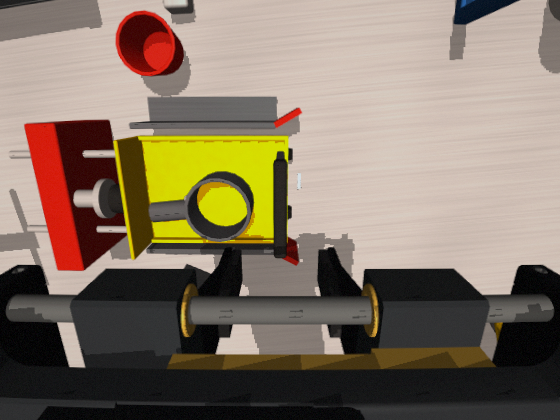

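View pics/a13.png

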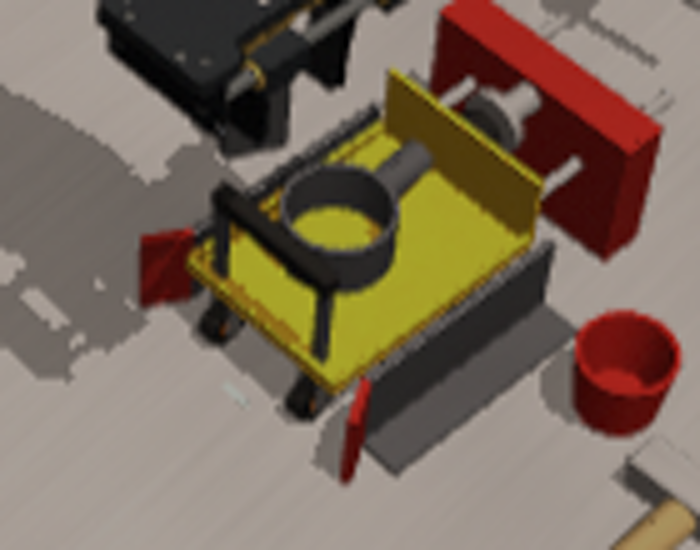

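View pics/b13.png

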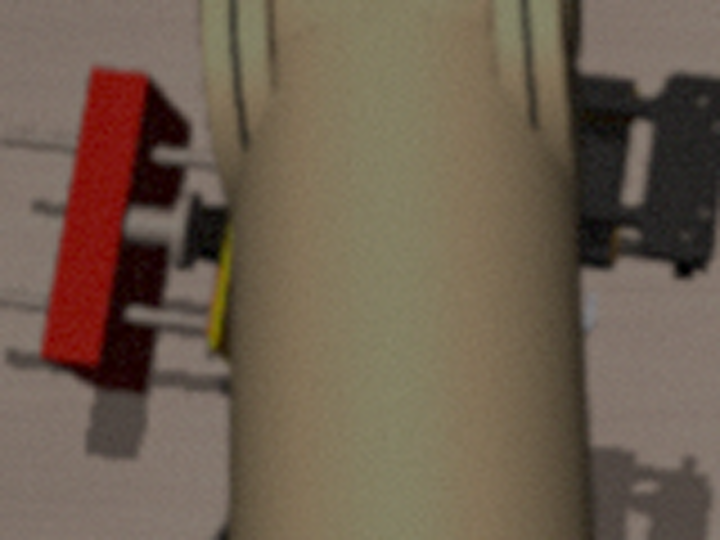

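Run:
```python
from h import *
c=get_calibration('wrist');baypos()
a=capture('scene');b=cv2.imread('pics/scene13.png');print('diff',np.abs(a[150:260,260:400].astype(int)-b[150:260,260:400]).mean())
r=pix2z(c,(219,207),.088)[:2]
X=[(80,60,102),(80,-60,102),(-80,-60,57),(-72,-45,128),(-72,45,128)]
p,res=fit([(c,X,[(132,259),(116,139),(288,136),(281,153),(281,257)])],[.579,.18,1.47]);print('caddy',p[:2].round(4),np.degrees(p[2]).round(2),res.round(1).tolist())
print('ring',r.round(4),'dist',np.linalg.norm(r-p[:2]).round(4))
u=np.array([np.cos(p[2]),np.sin(p[2])]);print('ring along',(r-p[:2])@u)
for n in ['scene','wrist']:
  capture(n);cc=get_calibration(n)
  for q in ['workpiece','marker_face']:
    for d in find_in(n,q)[:1]: print(n,q,round(d['p'],2),world(cc,d['at']).round(4))
for q in ['offcut','bolt_cup','square','spray_can','hammer','collar']:
    capture('scene');cc=get_calibration('scene')
    for d in find_in('scene',q)[:1]: print(q,round(d['p'],2),world(cc,d['at']).round(3))
im=cv2.imread('pics/scene13.png');cv2.imwrite('pics/z.png',cv2.resize(im[160:240,290:380],None,fx=8,fy=7,interpolation=cv2.INTER_CUBIC))
```

```text
t 23.18 bar in bay x -0.0638 y 0.0009 yawerr 0.04 z 0.2503 | F bay x -0.27 y 0.21 z -1.23 Mz 0.02 tilt [179.9    0.21] w 0.498
diff 1.1136580086580086
caddy [0.5801 0.1809] 84.76 [[-0.3, 0.5], [-4.2, -0.4], [0.7, -3.1], [0.1, 4.8], [0.7, 0.0]]
ring [0.5699 0.172 ] dist 0.0135
ring along -0.009822534654145693
scene workpiece 0.75 [0.5713 0.1907 0.0724]
scene marker_face 0.57 [0.6312 0.309  0.0633]
wrist workpiece 0.88 [0.566  0.189  0.0803]
wrist marker_face 0.65 [ 0.7272 -0.0972  0.0343]
offcut 0.63 [0.464 0.243 0.013]
bolt_cup 0.97 [0.732 0.234 0.034]
square 0.64 [ 0.777 -0.117  0.029]
spray_can 0.91 [ 0.762 -0.245  0.132]
hammer 0.91 [0.802 0.105 0.024]
collar 0.92 [ 0.369 -0.042  0.02 ]
```

View pics/z.png

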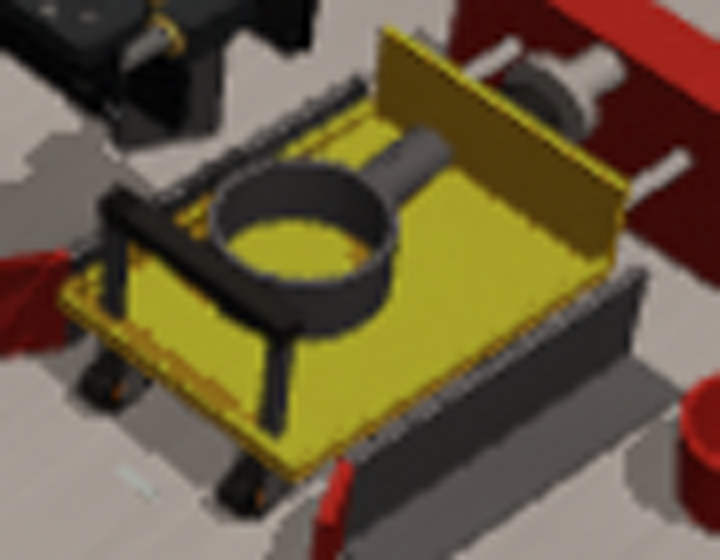

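Run:
```python
from h import *
g=lambda k:cv2.cvtColor(cv2.imread(f'pics/scene{k}.png'),cv2.COLOR_BGR2GRAY).astype(np.float32)
A=g(11);B=g(13)
for nm,(x0,y0,x1,y1) in {'cad':(316,180,372,232),'bay':(365,150,400,200)}.items():
    print(nm,cv2.phaseCorrelate(A[y0:y1,x0:x1].copy(),B[y0:y1,x0:x1].copy(),cv2.createHanningWindow((x1-x0,y1-y0),cv2.CV_32F)))
c=get_calibration('scene');u=proj(c,L([*bayw(.011),84.3],[(80,-60,80),(77,-60,80),(76,-60,80)]));print(u-u[0])
def ecc(box):
    x0,y0,x1,y1=box;W=np.eye(2,3,dtype=np.float32)
    return cv2.findTransformECC(A[y0:y1,x0:x1],B[y0:y1,x0:x1],W,cv2.MOTION_TRANSLATION)[1][:,2]
print(ecc((345,175,372,205)),ecc((320,195,370,232)))
```

```text
cad ((-0.8005386351930213, 0.4210209409762271), 1.0096707503000895)
bay ((-0.015420054605066014, 0.011739460395009615), 1.0093693799442716)
[[ 0.          0.        ]
 [-0.72768098  0.54335782]
 [-0.97050785  0.72467637]]
[-0.44350448  0.36236528] [-0.8533144  0.6695395]
```

```bash
python3 -c "
from h import *
baypos();print(ticket.job_done())"
```

```text
t 24.13 bar in bay x -0.0638 y 0.0008 yawerr 0.04 z 0.2506 | F bay x -0.50 y 0.51 z 0.50 Mz -0.03 tilt [179.91   0.21] w 0.498
the job is handed in; nothing more can be done
None
```

The caddy is parked in the bay and the job is handed in; no verdict was reported.

**What I did:** I pinched the small yellow caddy's bar from above. I rolled it forward about 170 mm, steering onto the bay axis; in the pictures the rear castors trailed straight (the front ones are hidden), and I then entered between the rails. From there I crept in at about 10 mm/s until I felt the buffer. I pressed for about a second at 9–11 N measured at the wrist, eased off, opened the gripper and lifted clear.

**Last checks:**
- **Square and centred:** the caddy's angle is within about 0.5° of the bay axis, and it sits within about 1 mm of centre.
- **Front gap:** the caddy sits about 2–3.5 mm behind its pressed position, so its front should be within the 7 mm limit of the marker bar. The front panel hides the marker bar, so this comes from comparing pictures of the caddy before and after, not from seeing the gap.
- **Workpiece:** it lies flat, about 13 mm from the middle of the deck.
- **Bystanders:** all but the offcut were found within 5 mm of their first positions. The offcut read 12–14 mm off (mostly in height) while the arm partly hid it; I take that as detection error, since nothing came near it.

**Checks that failed or disagreed:**
- The network's marker-face detections after parking were plainly wrong, so I ignored them.
- The last fit of the caddy in the wrist picture had residuals up to 5 pixels; the tool pose agreed with it to about 2 mm.

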